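# Close transit canisters on an indexing packing slide

### The job

Pack every aluminium capsule on the bench in a transit canister on the packing slide: stand the capsule in the white lower shell at the open station just outside the clear hood, put an upper shell over it, fully down, and twist it until its grip bar lies in line with the slide. After each closed canister, the last one too, pull up the black index knob, slide the carriage one notch away from the hood and let the pin drop fully home, so that the next lower shell comes to the station. Stand every upper shell left over in the shallow grey parts tray beside the slide, and do not disturb the other things on the bench.

Things in the scene. Friction and masses are not known exactly. Their poses are not given: they have to be found in the camera images.
- slide: the packing slide, fixed to the bench: steel bed 110 wide (x) and 520 long (y), its origin on the bench surface below the open loading station; y is the indexing direction. A clear hood (top 90 high) covers y from -44 to -196; the bed ends at y = +320.
- carriage (a joint): travel of the aluminium carriage along the slide's +y in m: 0 at the start, with notches at 0, 0.072, 0.144 and 0.216 (pin has 2 mm of play either way in a notch). At notch 0 nest a is at the station, at 0.072 nest b, at 0.144 nest c, at 0.216 none. Sliding friction about 2 N once the pin is out; it stays where it is left.
- plunger (a joint): lift of the spring index pin in m: 0 fully home in a notch, 0.016 at its upper stop; clear of the notches from 0.013. Spring force about 5 N at 0, 11 N at 0.016. Let go over a notch it drops home by itself; between notches it rests on the notched bar at about 0.011.
- knob_top (a point): centre of the top of the black index knob, a plain upright cylinder, diameter 22 and 28 high, on a block at the leading end of the carriage, 66 along +y from nest a; the top is 100 above the bench when the pin is home. It is pulled straight up and travels with the carriage.
- nest_a (a point): centre of the inner floor of the leading white lower shell (first at the station), 36 above the bench; y along the slide in the indexing direction, z up. It is a cup fixed on the carriage: inner dia 41, rim 32 above this point, neck outer dia 48; an upper shell rests on its shoulder 18 above this point. Two lugs (16 wide, 25 to 29 above this point) stand out to radius 29 at its +y and -y sides.
- nest_b (a point): the same point of the second lower shell, 72 behind nest a, under the hood at the start; same frame and shape as nest a. An upper shell goes down over the neck with its bar 60 to 90 deg off the slide direction, centred to 2 mm; turning it either way until the bar lies along the slide (no stop, 2 mm play) locks it.
- nest_c (a point): the same point of the third lower shell, 144 behind nest a, under the hood at the start; same frame, shape and fit as nests a and b.
- tray: shallow open grey tray fixed on the bench near the hood's end, 100 (x) x 170 (y), walls 4 thick and 35 high, floor 4 thick; origin: centre of its underside. Two upper shells fit in it side by side along its y, about 40 either side of its centre.
- pod1: aluminium capsule, one of two or three alike (an absent one reads None from the beginning), upright on the bench, 90 g; origin: centre of underside, z up. Body dia 34 (its foot tapers to 27 over the lowest 7), 37 high, then a neck of dia 24 up to the top at 62.
- pod2: aluminium capsule, one of two or three alike (an absent one reads None from the beginning), upright on the bench, 90 g; origin: centre of underside, z up. Body dia 34 (its foot tapers to 27 over the lowest 7), 37 high, then a neck of dia 24 up to the top at 62.
- pod3: aluminium capsule, one of two or three alike (an absent one reads None from the beginning), upright on the bench, 90 g; origin: centre of underside, z up. Body dia 34 (its foot tapers to 27 over the lowest 7), 37 high, then a neck of dia 24 up to the top at 62.
- cap1: white upper shell, one of four alike, upright on the bench, 90 g; origin: centre of underside, z up. Open below; outer dia 68, inner 62; round body 52 high (cavity 48), on it a grip bar 50 long (along x), 16 thick, 22 high, top at 74. Inside, at the +x and -x ends, two lugs (16 wide, 1 to 5 above the lower edge) reach in to radius 26.5.
- cap2: white upper shell, one of four alike, upright on the bench, 90 g; origin: centre of underside, z up. Open below; outer dia 68, inner 62; round body 52 high (cavity 48), on it a grip bar 50 long (along x), 16 thick, 22 high, top at 74. Inside, at the +x and -x ends, two lugs (16 wide, 1 to 5 above the lower edge) reach in to radius 26.5.
- cap3: white upper shell, one of four alike, upright on the bench, 90 g; origin: centre of underside, z up. Open below; outer dia 68, inner 62; round body 52 high (cavity 48), on it a grip bar 50 long (along x), 16 thick, 22 high, top at 74. Inside, at the +x and -x ends, two lugs (16 wide, 1 to 5 above the lower edge) reach in to radius 26.5.
- cap4: white upper shell, one of four alike, upright on the bench, 90 g; origin: centre of underside, z up. Open below; outer dia 68, inner 62; round body 52 high (cavity 48), on it a grip bar 50 long (along x), 16 thick, 22 high, top at 74. Inside, at the +x and -x ends, two lugs (16 wide, 1 to 5 above the lower edge) reach in to radius 26.5.
- coolant: white coolant bottle, diameter 80, height 210; origin under its centre. A bystander.
- spray: grey spray can, diameter 56, height 160; origin under its centre. A bystander.
- padbox: brake-pad carton 90 x 140 x 45; origin under its centre. A bystander.
- tape: roll of tape lying flat, diameter 56, 19 high; origin under its centre. A bystander.
- socket: steel socket, diameter 28, 34 high; origin under its centre. A bystander.
- fusebox: small carton 50 x 70 x 22; origin under its centre. A bystander.
- filter: white filter cartridge, diameter 68, 60 high; origin under its centre. A bystander.

How it is judged:
By the outcome, as a careful person would: the job done as asked, in the order asked, and still so for the second after the job is handed in, with the robot touching nothing.
Of pod1, pod2, pod3 only 2 to 3 are there at a start; the rules pass over those that are not, and their reading is None.
At some moment in a run one of cap1, cap2, cap3, cap4 may be knocked a few centimetres aside while the robot is not near it.
It also fails if it takes over 210 s, if anything falls off the work surface, if the arm or the gripper's body presses on something with over 40 N, if the wrist force passes 120 N, or if a joint passes its speed limit or range.

### The arm

A 6-joint arm with a two-finger parallel gripper is mounted at the origin on the work surface. World frame = base frame: x ahead of the robot, y to its left, z up, the work surface at z = 0. Lengths are in mm, angles in rad, forces in N, time in s.
With the tool pointing down it reaches from about 275 to 725 mm from the base axis. Payload 15.9 kg.
Tool frame: the origin (TCP) lies between the finger pads; the fingertips stand 8 mm ahead of it and the grasp point (between the pads) lies 11 mm behind it; z points along the fingers, y is the line along which they close (so a half turn about z gives the same grasp; the last joint's range is limited). The gripper opens to 85 mm and grips with 20 to 120 N. Pads are 22 mm wide; open, the fingers measure 114 mm over their backs; the gripper's body (76 mm by 85 mm) begins 54 mm behind the grasp point. The pads swing forward as they close: fully open they stand 13 mm farther back than shut.
Start: joints at [-1.19, 0.213, -0.034, 1.323, 0, 1.571], TCP at [185.825, -464.171, 239.306] pointing down, gripper open.
Joint ranges: [-2.98, 2.98], [-0.74, 1.72], [-1.14, 1.35], [-2.1, 2.04], [-1.57, 1.44], [-3.14, 3.14]. Speed limits (rad/s): [1.89, 1.89, 2.39, 2.57, 3.14, 3.14].

### API

Orientations are given as [roll, pitch, yaw] about the fixed x, y, z axes, in that order (R = Rz(yaw) Ry(pitch) Rx(roll)).
In Python, from station import env, camrig, job gives the robot as it stands (env), with the cameras (camrig) and the job (job).
- The arm moves only by the shell command python3 shift.py 'ROWS' [FORCE]. ROWS is a JSON object whose key "steps" holds a list of rows, 1 to 10 of them, each of 7 numbers: the finger opening in mm, then dx, dy, dz in a scale on which 1.0 is 300 mm, then a rotation vector rx, ry, rz in normalised numbers (1 is 120 degrees); each row shifts and turns the commanded pose from where the row before left it, along the tool's axes as they then stand; what a row does not reach is not made up. A row lasts 1/12 s, in which the tool goes at most 41.7 mm and 0.125 rad, less where a joint would pass 70% of its speed; a pose out of reach is approached as far as the arm can. The fingers move at their own pace and stop on an object; FORCE is the grip in N (left out, the last holds). Time passes only in rows, so rows that do not move let the fingers close. It prints the time, the measured TCP pose, the force, the opening and the grip force at its end. Input that does not fit is refused with a message, and nothing moves.
- env.read_state(): the state, without advancing time (a new reading comes with each control period).
- camrig.camera(name): name is "scene" or "top" or "wrist"; returns a dict with "pixels" (480x640x3 uint8, red, green, blue), "fx", "fy", "cx", "cy" (pixels), "dist" ([k1, k2, p1, p2, k3] as OpenCV has them; the pictures are not rectified), "T" (4x4, takes a point from camera to world coordinates). Camera axes: x right, y down, z forward; pixel columns grow to the right and rows downward; lengths in mm; the calibration is good to about 2 mm. A picture is of the moment at which its call begins. There is no depth.
- job.finish_job(): hands the job in; it is judged then, once.
The state is a dict: "clock": time; "q": joint angles; "qd": joint speeds; "joint_torque": joint torques, N m; "tcp_pos": TCP position; "orientation": TCP orientation; "contact_force": force on the tool from outside, world axes, zero at the start; "torque": the same for the moment, N m; "width": finger opening in mm; "grasp_force": force on a finger pad.
Only numpy, scipy, OpenCV 4.12 (cv2) and the standard library are available. Lean on these libraries where they do the work, as an engineer would, in place of code of your own. Each camera call takes 0.05 s, during which the arm holds its last target. There are 200 camera calls.

## Working session

There is one attempt and no reset: what is moved stays moved. The work goes in short steps, Python scripts to look and compute and a shell command to move; the robot and the scene stay as the last step left them, time stands still between calls to the robot, and variables do not carry over. Pictures are saved under pics/ and viewed, at most 14 in all, crops included, and the job is handed in when it is done.

```bash
ls; mkdir -p pics; python3 - <<'E'
from station import env, camrig, job
import cv2
s=env.read_state(); print(s)
for n in("scene","top"):
    c=camrig.camera(n); print(n,c["fx"],c["fy"],c["cx"],c["cy"],c["dist"],c["T"])
    cv2.imwrite(f"pics/{n}0.png",c["pixels"][:,:,::-1])
E
```

```text
pics
shift.py
station.py
{'clock': 0.0, 'q': array([-1.19001494e+00,  2.13374906e-01, -3.50502527e-02,  1.32351421e+00,
       -8.68436902e-06,  1.57081558e+00]), 'qd': array([-0.00111484,  0.00028161,  0.00175532, -0.00056867, -0.00151684,
       -0.00052976]), 'joint_torque': array([ 1.54231460e-03, -6.86157632e+01,  4.87119913e+01,  1.72291661e-02,
       -1.04004282e-04, -7.75875833e-06]), 'tcp_pos': array([ 185.69609982, -463.87745155,  238.81030612]), 'orientation': array([-3.14044961e+00,  8.70637549e-06,  3.80762136e-01]), 'contact_force': array([ 0.55839956,  0.00217951, -0.43443826]), 'torque': array([ 0.00522712,  0.00327178, -0.0399499 ]), 'grasp_force': 0.0, 'width': 85.60591575760304}
scene 551.465918495987 551.465918495987 312.7602577278317 236.02246805308175 [3.13558853e-05 0.00000000e+00 0.00000000e+00 0.00000000e+00
 0.00000000e+00] [[ 4.84310748e-01  6.62813340e-01 -5.71070552e-01  1.37449420e+03]
 [ 8.74679041e-01 -3.81355712e-01  2.99172854e-01 -3.46084422e+02]
 [-1.94852588e-02 -6.44396072e-01 -7.64443606e-01  1.12157446e+03]
 [ 0.00000000e+00  0.00000000e+00  0.00000000e+00  1.00000000e+00]]
top 504.3320865946468 504.3320865946468 312.16556053779607 241.72213641142054 [-0.07674623  0.          0.          0.          0.        ] [[-9.56436712e-03 -9.93629419e-01  1.12290252e-01  4.10525704e+02]
 [-9.99929814e-01  8.71841996e-03 -8.02222151e-03  4.10453088e+01]
 [ 6.99212173e-03 -1.12359098e-01 -9.93643066e-01  1.33986376e+03]
 [ 0.00000000e+00  0.00000000e+00  0.00000000e+00  1.00000000e+00]]
```

View pics/scene0.png

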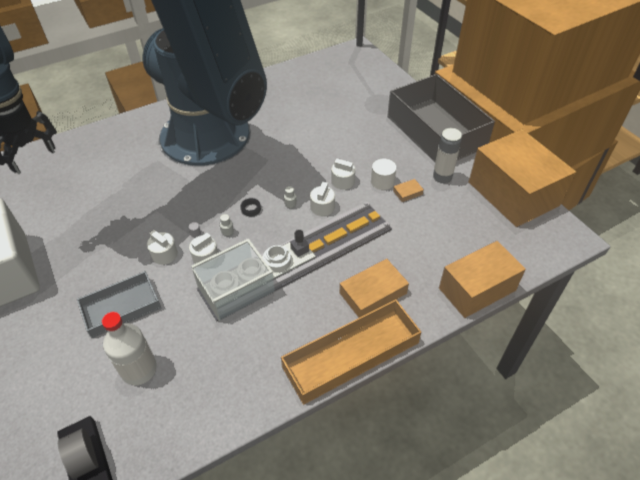

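View pics/top0.png

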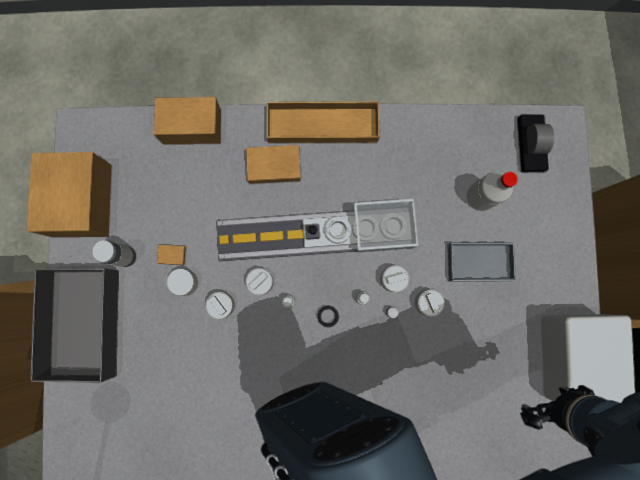

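```bash
python3 - <<'E'
import cv2
a=cv2.imread("pics/top0.png")[190:330,200:530]
cv2.imwrite("pics/topc.png",cv2.resize(a,None,fx=2.4,fy=2.4,interpolation=cv2.INTER_CUBIC))
b=cv2.imread("pics/scene0.png")[150:320,140:400]
cv2.imwrite("pics/scenec.png",cv2.resize(b,None,fx=3,fy=3,interpolation=cv2.INTER_CUBIC))
E
```

```text
(no output)
```

View pics/topc.png

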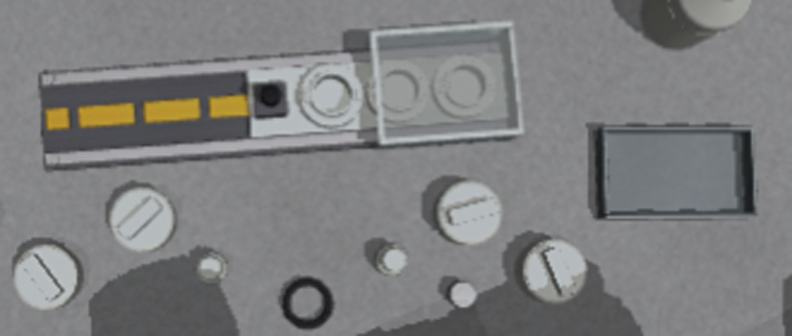

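View pics/scenec.png

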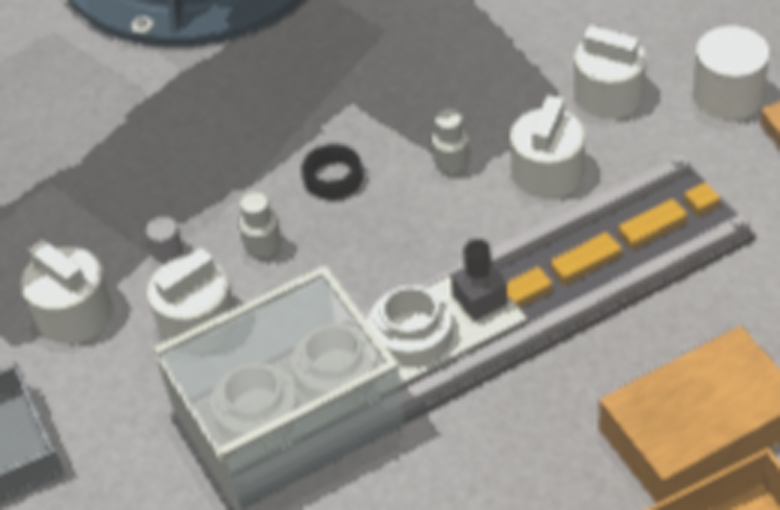

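```bash
cat > h.py <<'E'
import cv2, numpy as np
from scipy.spatial.transform import Rotation as R
from station import env, camrig, job
def ray(c,p):
    K=np.array([[c["fx"],0,c["cx"]],[0,c["fy"],c["cy"]],[0,0,1]])
    u=cv2.undistortPoints(np.array([[p]],float),K,np.array(c["dist"]))[0,0]
    return c["T"][:3,3],c["T"][:3,:3]@np.array([u[0],u[1],1])
def plane(c,p,z):
    o,d=ray(c,p); return o+d*(z-o[2])/d[2]
def tri(obs):
    A=np.zeros((3,3));b=np.zeros(3)
    for c,p in obs:
        o,d=ray(c,p);d=d/np.linalg.norm(d);M=np.eye(3)-np.outer(d,d);A+=M;b+=M@o
    x=np.linalg.solve(A,b)
    return x,[np.linalg.norm(np.cross(x-o,d/np.linalg.norm(d))) for o,d in (ray(*q) for q in obs)]
def proj(c,X):
    T=np.linalg.inv(c["T"]);K=np.array([[c["fx"],0,c["cx"]],[0,c["fy"],c["cy"]],[0,0,1]])
    return cv2.projectPoints(np.array([X],float),cv2.Rodrigues(T[:3,:3])[0],T[:3,3],K,np.array(c["dist"]))[0][0,0]
def tcp():
    s=env.read_state(); T=np.eye(4); T[:3,:3]=R.from_euler("xyz",s["orientation"]).as_matrix(); T[:3,3]=s["tcp_pos"]; return T
def go(target,yaw):
    """shift in tool axes from the present pose, tool down with tool x at yaw"""
    T=tcp(); d=T[:3,:3].T@(np.array(target,float)-T[:3,3])
    Rt=R.from_euler("xyz",[np.pi,0,yaw]).as_matrix(); 
    return d.round(1),R.from_matrix(T[:3,:3].T@Rt).as_rotvec().round(3)
E
python3 - <<'E'
from h import *
np.set_printoptions(precision=1,suppress=True)
t=camrig.camera("top");s=camrig.camera("scene");w=camrig.camera("wrist")
f=lambda u,v:(200+(u+.5)/2.4-.5,190+(v+.5)/2.4-.5)
g=lambda u,v:(140+(u+.5)/3-.5,150+(v+.5)/3-.5)
P=dict(knob=((270,93),(477,243)),rim=((331,95),(409,305)),podL=((211,266),(449,119)),podR=((393,258),(256,202)),socket=((462,293),(163,230)),
capL1=((45,279),(611,45)),capL2=((141,218),(549,122)),capR1=((472,211),(186,274)),capR2=((556,271),(57,262)))
for k,(a,b) in P.items():
    x,e=tri([(t,f(*a)),(s,g(*b))]);z=dict(k=100,r=68,p=62,s=34,c=74)[k[0]]
    print(k,x,np.array(e),plane(t,f(*a),z),plane(s,g(*b),z))
# bed corners z? slide direction from top edges
for p in((44,72),(48,165),(372,30),(521,133),(752,128),(752,214),(600,128),(602,216)): print(p,plane(t,f(*p),35))
print(np.linalg.inv(tcp())@w["T"],w["fx"],w["cx"],w["cy"],w["dist"])
E
```

```text
knob [583.   30.5 104.9] [0.2 0.2] [583.8  30.6 100. ] [579.2  32.1 100. ]
rim [585.4 -34.9  67.7] [0.5 0.5] [585.5 -34.4  68. ] [585.4 -35.4  68. ]
podL [406.3  93.9  61.8] [0.1 0.1] [406.4  94.   62. ] [406.5  93.7  62. ]
podR [412.7 -97.7  62.1] [0.3 0.3] [412.8 -97.4  62. ] [412.6 -97.9  62. ]
socket [ 374.4 -174.8   31.2] [0.3 0.3] [ 374.6 -174.    34. ] [ 376.8 -175.4   34. ]
capL1 [394.6 269.9  60.9] [1.3 1.3] [394.2 266.3  74. ] [407.  263.6  74. ]
capL2 [457.5 167.9  65. ] [0.7 0.7] [456.9 166.3  74. ] [465.5 164.1  74. ]
capR1 [ 461.2 -181.5   65.5] [0.1 0.1] [ 460.8 -180.1   74. ] [ 468.7 -182.7   74. ]
capR2 [ 396.7 -269.9   66.9] [1.3 1.3] [ 397.1 -266.9   74. ] [ 402.6 -271.5   74. ]
(44, 72) [618.2 276.6  35. ]
(48, 165) [516.3 271.1  35. ]
(372, 30) [661.6 -82.4  35. ]
(521, 133) [ 546.6 -242.9   35. ]
(752, 128) [ 549.8 -500.5   35. ]
(752, 214) [ 455.3 -495.5   35. ]
(600, 128) [ 551.3 -330.3   35. ]
(602, 216) [ 455.3 -328.7   35. ]
[[   0.    -1.    -0.3   65.9]
 [   1.     0.    -0.    -1.1]
 [   0.    -0.3    1.  -134.6]
 [   0.     0.     0.     1. ]] 399.5020357060934 319.48438084574155 244.26069103958187 [-0.1  0.   0.   0.   0. ]
```

```bash
python3 - <<'E'
from h import *
print(go([420,-30,350],0))
E
```

```text
(array([ 378.8, -315.9, -110.8]), array([-0.001,  0.   ,  0.381]))
```

The manual's scale: shifts go in shares of 300 mm and turns go in shares of 120 degrees. Converting my numbers, 24 mm is 0.08, -20 mm is -0.0667.

```bash
python3 shift.py '{"steps": [[85, 0.0633, -0.0533, -0.0367, 0, 0, 0], [85, 0.08, -0.0667, -0.0367, 0, 0, 0], [85, 0.08, -0.0667, -0.0367, 0, 0, 0], [85, 0.08, -0.0667, -0.0367, 0, 0, 0], [85, 0.08, -0.0667, -0.0367, 0, 0, 0], [85, 0.08, -0.0667, -0.0367, 0, 0, 0], [85, 0.08, -0.0667, -0.0367, 0, 0, 0], [85, 0.08, -0.0667, -0.0367, 0, 0, 0], [85, 0.08, -0.0667, -0.0367, 0, 0, 0], [85, 0.08, -0.0667, -0.0367, 0, 0, 0]]}'
python3 shift.py '{"steps": [[85, 0.08, -0.0667, 0, 0, 0, 0], [85, 0.08, -0.0667, 0, 0, 0, 0], [85, 0.08, -0.0667, 0, 0, 0, 0], [85, 0.08, -0.0667, 0, 0, 0, 0], [85, 0.08, -0.0667, 0, 0, 0, 0], [85, 0.08, -0.0667, 0, 0, 0, 0], [40, 0, 0, 0, 0, 0, 0.0477], [40, 0, 0, 0, 0, 0, 0.0477], [40, 0, 0, 0, 0, 0, 0.0477], [40, 0, 0, 0, 0, 0, 0.0387]]}' 40
python3 shift.py '{"steps": [[40, 0, 0, 0, 0, 0, 0], [40, 0, 0, 0, 0, 0, 0], [40, 0, 0, 0, 0, 0, 0]]}'
python3 - <<'E'
from h import *
print(env.read_state()["q"].round(2),go([420,-30,350],0))
cv2.imwrite("pics/w1.png",camrig.camera("wrist")["pixels"][:,:,::-1])
E
```

```text
clock: 1.08
tcp_pos: [331.4, -193.4, 349.9]
orientation: [3.141, -0.0, 0.381]
contact_force: [1.5, -0.8, -0.4]
width: 85.1
grasp_force: 0.0
clock: 1.92
tcp_pos: [420.3, -29.7, 349.2]
orientation: [3.142, 0.0, -0.005]
contact_force: [0.2, 0.1, 0.2]
width: 40.9
grasp_force: 0.0
clock: 2.17
tcp_pos: [420.2, -30.0, 349.3]
orientation: [3.142, -0.0, 0.003]
contact_force: [-0.1, -0.3, 0.5]
width: 40.1
grasp_force: 0.0
[-0.07  0.06  0.06  1.58 -0.    3.07] (array([-0.2,  0. , -0.7]), array([ 0.   , -0.   ,  0.003]))
```

View pics/w1.png

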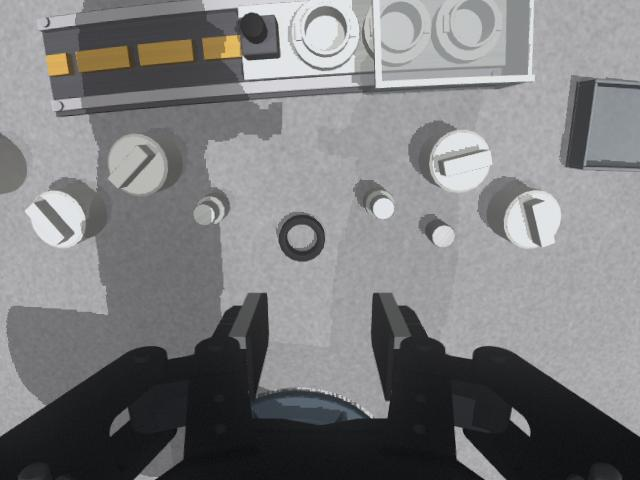

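To row units: 40 mm is 0.1333, -20 mm is -0.0667.

```bash
cat >> h.py <<'E'
import pickle
def snap(n,name="wrist"):
    c=camrig.camera(name); pickle.dump(c,open(f"pics/{n}.pkl","wb")); cv2.imwrite(f"pics/{n}.png",c["pixels"][:,:,::-1]); return c
def load(n): return pickle.load(open(f"pics/{n}.pkl","rb"))
E
python3 -c "from h import *; snap('w1')"
python3 shift.py '{"steps": [[40, 0.1333, -0.0667, 0, 0, 0, 0], [40, 0.1333, -0.0667, 0, 0, 0, 0], [40, 0, 0, 0, 0, 0, 0], [40, 0, 0, 0, 0, 0, 0], [40, 0, 0, 0, 0, 0, 0]]}'
python3 -c "from h import *; snap('w2')"
```

```text
clock: 2.68
tcp_pos: [494.7, 3.2, 349.0]
orientation: [-3.138, 0.001, 0.006]
contact_force: [-0.8, -0.2, 0.2]
width: 40.2
grasp_force: 0.0
```

View pics/w2.png

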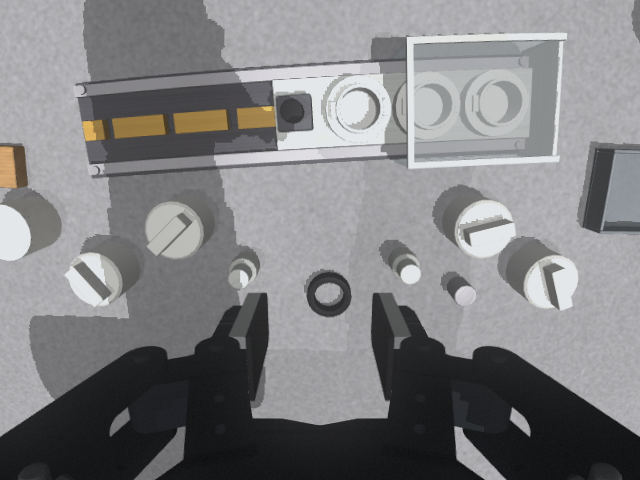

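```bash
python3 - <<'E'
from h import *
np.set_printoptions(precision=1,suppress=True)
a=load('w1');b=load('w2')
P=dict(knob=((253,29),(292,108)),rim=((325,29),(358,107)),podL=((204,214),(236,281)),podR=((383,208),(409,275)),
capL1=((52,222),(90,283)),capL2=((131,165),(169,234)),capR1=((467,161),(489,232)),capR2=((539,223),(557,284)))
for k,(p,q) in P.items():
    x,e=tri([(a,p),(b,q)]);z=dict(k=100,r=68,p=62,c=74)[k[0]]
    print(k,x,np.array(e),plane(a,p,z),plane(b,q,z))
m=[]
for n,(u,v) in dict(rim=(350,100),L1=(92,278),L2=(174,230),R1=(485,228),R2=(550,282),pL=(242,272),pR=(406,265),kn=(292,108)).items():
    m.append(cv2.resize(b["pixels"][max(0,v-36):v+36,u-48:u+48,::-1],(192,144),interpolation=cv2.INTER_CUBIC))
m=[cv2.resize(b["pixels"][max(0,v-37):v+38,u-50:u+50,::-1],(400,300),interpolation=cv2.INTER_CUBIC) for u,v in((92,278),(174,230),(485,228),(550,282))]
cv2.imwrite("pics/m.png",np.vstack([np.hstack(m[:2]),np.hstack(m[2:])]))
E
```

```text
knob [585.2  33.5  71.3] [1.1 1.1] [577.9  30.  100. ] [583.9  30.5 100. ]
rim [588.2 -34.2  55.5] [0.2 0.2] [585.3 -34.2  68. ] [587.3 -32.9  68. ]
podL [403.9  94.9  69.8] [1.9 1.9] [403.1  95.4  62. ] [400.   98.4  62. ]
podR [410.3 -96.1  65.6] [0.8 0.8] [410.  -97.4  62. ] [408.7 -96.2  62. ]
capL1 [393.8 272.4  58.4] [0. 0.] [397.2 261.3  74. ] [399.9 262.6  74. ]
capL2 [456.6 166.4  71. ] [0.2 0.2] [456.9 164.7  74. ] [457.2 165.4  74. ]
capR1 [ 460.3 -181.7   65. ] [1.3 1.3] [ 461.2 -179.6   74. ] [ 462.1 -176.4   74. ]
capR2 [ 389.8 -284.6   40.4] [0.1 0.1] [ 397.1 -265.1   74. ] [ 402.8 -262.8   74. ]
```

View pics/m.png

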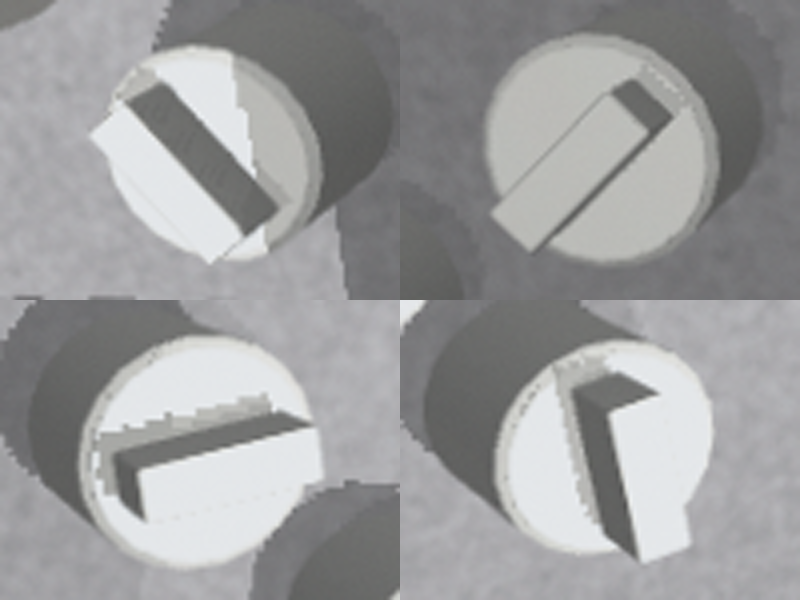

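```bash
python3 - <<'E'
from h import *
np.set_printoptions(precision=1,suppress=True)
t=camrig.camera("top");b=load('w2')
for z in(10,20):
  q=[plane(b,p,z) for p in((81,90),(96,170),(524,62),(520,145))]
  for i,j in((2,0),(3,1)): d=q[j]-q[i]; print(z,q[i],q[j],np.linalg.norm(d),"ang of slide y",np.arctan2(d[1],d[0])-np.pi/2)
T={'L1':[(90,133),(122,103),(245,235),(210,264)],'L2':[(90,213),(215,95),(248,130),(130,253)],'R1':[(142,168),(310,127),(322,180),(148,222)],'R2':[(210,113),(258,95),(290,245),(240,262)]}
O={'L1':(42,241),'L2':(124,193),'R1':(435,191),'R2':(500,245)}
f=lambda u,v:(200+(u+.5)/2.4-.5,190+(v+.5)/2.4-.5)
tp=dict(L1=(43,279),L2=(139,218),R1=(474,212),R2=(559,272))
for k in T:
  c=[((x+.5)/4-.5+O[k][0],(y+.5)/4-.5+O[k][1]) for x,y in T[k]]
  w=np.array([plane(b,p,74)[:2] for p in c]); m=w.mean(0)
  _,_,V=np.linalg.svd(w-m); print(k,m,"bar ang",np.arctan2(V[0,1],V[0,0]), np.linalg.norm(w-np.roll(w,1,0),axis=1), tri([(b,np.mean(c,0)),(t,f(*tp[k]))]))
m=[cv2.resize(c["pixels"][max(0,v-37):max(0,v-37)+75,u-50:u+50,::-1],(400,300),interpolation=cv2.INTER_CUBIC) for c,u,v in((b,325,105),(load('w1'),300,37),(b,242,272),(b,406,265))]
cv2.imwrite("pics/m2.png",np.vstack([np.hstack(m[:2]),np.hstack(m[2:])]))
E
```

```text
10 [ 644.4 -224.7   10. ] [612.3 281.4  10. ] 507.1146457462362 ang of slide y 0.06340351188310533
10 [ 552.3 -230.3   10. ] [520.  274.1  10. ] 505.4351769854292 ang of slide y 0.06378893269529518
20 [ 642.6 -219.8   20. ] [611.2 275.6  20. ] 496.4077962407776 ang of slide y 0.06340351188310533
20 [ 552.4 -225.4   20. ] [520.9 268.4  20. ] 494.76378656091407 ang of slide y 0.06378893269529495
L1 [395.2 271.2] bar ang -2.491304126830882 [49.2 14.4 49.5 15.1] (array([395.3, 268.9,  76.2]), [np.float64(1.3452889239032282), np.float64(1.345288923903208)])
L2 [455.  168.8] bar ang -0.8259551853578146 [15.  49.7 12.4 49.5] (array([456.4, 167.7,  77.1]), [np.float64(0.5494506766891881), np.float64(0.5494506766891607)])
R1 [ 459.6 -180.4] bar ang 1.8218389125883117 [15.3 46.1 15.4 48.2] (array([ 459.4, -182.2,   71. ]), [np.float64(0.7076403263234922), np.float64(0.7076403263235435)])
R2 [ 396.  -270.2] bar ang -2.7695631425554774 [48.4 14.2 48.9 15.2] (array([ 396.1, -270.2,   73.6]), [np.float64(0.09328475037671223), np.float64(0.09328475037679897)])
```

View pics/m2.png

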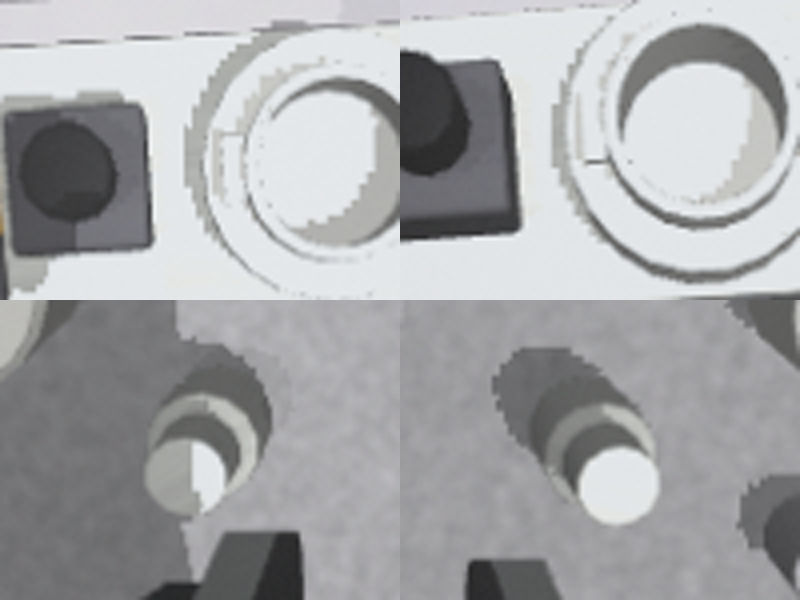

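```bash
python3 - <<'E'
from h import *
np.set_printoptions(precision=1,suppress=True)
a=load('w1');b=load('w2');t=camrig.camera("top")
f=lambda u,v:(200+(u+.5)/2.4-.5,190+(v+.5)/2.4-.5)
print("rim",plane(a,(325,27.2),68),plane(b,(357.7,108.4),68),tri([(a,(325,27.2)),(b,(357.7,108.4)),(t,f(331,95))]))
k=plane(b,(292,111),100);print("knob",k,tri([(b,(292,111)),(t,f(270,93))]))
u=np.array([-.0635,.998]);print("nest a from knob",k[:2]-66*u)
for p,q in(((238.1,279.1),(211,266)),((410.7,274.1),(393,258))): print("pod",plane(b,p,62),tri([(b,p),(t,f(*q))]))
print(tcp().round(2))
E
```

```text
rim [586.9 -34.2  68. ] [585.9 -32.6  68. ] (array([585.8, -33.6,  70. ]), [np.float64(0.8090073677071359), np.float64(1.1855085055268693), np.float64(0.83397228163036)])
knob [581.2  30.5 100. ] (array([581. ,  30.1, 115.6]), [np.float64(0.8783946455624673), np.float64(0.8783946455625442)])
nest a from knob [585.4 -35.3]
pod [402.3  95.9  62. ] (array([406.4,  93.5,  72.9]), [np.float64(0.016720742801574158), np.float64(0.016720742801534193)])
pod [409.8 -98.1  62. ] (array([412.7, -96.4,  70. ]), [np.float64(0.20928752666406136), np.float64(0.20928752666403014)])
[[  1.    0.    0.  494.2]
 [  0.   -1.    0.    2.9]
 [  0.   -0.   -1.  349.9]
 [  0.    0.    0.    1. ]]
```

To row units: 12 mm is 0.04, -0.12 rad is -0.0573.

```bash
python3 shift.py '{"steps": [[40, 0, 0, 0.04, 0, 0, -0.0573], [40, 0, 0, 0.04, 0, 0, -0.0573], [40, 0, 0, 0.04, 0, 0, -0.0573], [40, 0, 0, 0.04, 0, 0, -0.0573], [40, 0, 0, 0.04, 0, 0, -0.0573], [40, 0, 0, 0.04, 0, 0, -0.0573], [40, 0, 0, 0.04, 0, 0, -0.0573], [40, 0, 0, 0.04, 0, 0, -0.0573], [40, 0, 0, 0.04, 0, 0, -0.0573], [40, 0, 0, 0.04, 0, 0, -0.0573]]}'
python3 shift.py '{"steps": [[40, 0, 0, 0.04, 0, 0, -0.0573], [40, 0, 0, 0.04, 0, 0, -0.0573], [40, 0, 0, 0.04, 0, 0, -0.0573], [40, 0, 0, 0.04, 0, 0, -0.0353], [40, 0, 0, 0, 0, 0, 0], [40, 0, 0, 0, 0, 0, 0]]}'
python3 - <<'E'
from h import *
snap('w3')
print(go([411,-97.3,150],1.634))
E
```

```text
clock: 3.67
tcp_pos: [494.3, 3.3, 229.5]
orientation: [3.142, -0.004, 1.211]
contact_force: [-0.4, 0.5, 0.2]
width: 39.8
grasp_force: 0.0
clock: 4.17
tcp_pos: [494.2, 3.6, 181.8]
orientation: [3.141, -0.003, 1.636]
contact_force: [-0.4, 0.5, 0.9]
width: 39.6
grasp_force: 0.0
(array([-95.3, -90.2,  31.8]), array([ 0.001, -0.003,  0.002]))
```

To row units: -32 mm is -0.1067, -31.3 mm is -0.1043.

```bash
cat >> h.py <<'E'
def det(c,X,r,tol=12,n=4):
    """best circles of radius r mm at height X[2] near X"""
    p=proj(c,X); rp=np.linalg.norm(proj(c,[X[0]+r,X[1],X[2]])-p); k=6
    g=cv2.cvtColor(c["pixels"],cv2.COLOR_RGB2GRAY); h=int(rp+tol+14)
    x0,y0=max(0,int(p[0])-h),max(0,int(p[1])-h)
    roi=cv2.resize(g[y0:y0+2*h,x0:x0+2*h],None,fx=k,fy=k,interpolation=cv2.INTER_CUBIC)
    C=cv2.HoughCircles(roi,cv2.HOUGH_GRADIENT,1,k*1.0,param1=120,param2=12,minRadius=int(k*rp*.92),maxRadius=int(k*rp*1.08))
    if C is None: return []
    return [(plane(c,((u+.5)/k-.5+x0,(v+.5)/k-.5+y0),X[2]).round(1),round(q/k/rp*r,1)) for u,v,q in C[0][:n]]
E
python3 shift.py '{"steps": [[40, -0.1067, -0.1, 0.0333, 0, 0, 0], [40, -0.1067, -0.1, 0.0367, 0, 0, 0], [40, -0.1043, -0.1007, 0.0367, 0, 0, 0], [40, 0, 0, 0, 0, 0, 0], [40, 0, 0, 0, 0, 0, 0]]}'
python3 - <<'E'
from h import *
c=snap('w4')
print(proj(c,[411,-97.3,62]),det(c,[411,-97.3,62],12),det(c,[411,-97.3,37],17))
b=load('w2'); print(det(b,[411,-97.3,62],12),det(b,[404,95,62],12),det(b,[585.8,-34,68],20.5),det(b,[585.8,-34,68],24),det(b,[581,30.5,100],11))
a=load('w1'); print(det(a,[411,-97.3,62],12),det(a,[404,95,62],12))
d=load('w3'); print(det(d,[585.8,-34,68],20.5),det(d,[585.8,-34,68],24),det(d,[581,30.5,100],11))
im=cv2.imread("pics/w4.png"); p=proj(c,[411,-97.3,62]); cv2.circle(im,tuple(int(v) for v in p),3,(0,0,255),1)
d3=cv2.imread("pics/w3.png"); cv2.imwrite("pics/m3.png",np.hstack([cv2.resize(im,(400,300)),cv2.resize(d3,(400,300))]))
E
```

```text
clock: 4.63
tcp_pos: [416.7, -91.1, 152.2]
orientation: [3.14, -0.003, 1.634]
contact_force: [0.2, -0.1, 0.3]
width: 40.4
grasp_force: 0.0
[311.60870233 263.93611192] [(array([409.8, -97.5,  62. ]), np.float64(11.3)), (array([409.7, -98.5,  62. ]), np.float64(12.0)), (array([409.5, -96.9,  62. ]), np.float64(11.1)), (array([409.7, -99.4,  62. ]), np.float64(12.8))] []
[(array([409.7, -97.9,  62. ]), np.float64(12.0)), (array([409.5, -96.8,  62. ]), np.float64(11.2)), (array([409.3, -99.2,  62. ]), np.float64(12.3))] [] [(array([586.5, -32.7,  68. ]), np.float64(20.9)), (array([587. , -34.2,  68. ]), np.float64(19.5)), (array([584.9, -33.8,  68. ]), np.float64(21.6)), (array([586.8, -31.6,  68. ]), np.float64(21.9))] [(array([586.9, -31.1,  68. ]), np.float64(22.3)), (array([585.7, -34.7,  68. ]), np.float64(22.7)), (array([583.5, -35.1,  68. ]), np.float64(22.3)), (array([582.9, -36.7,  68. ]), np.float64(23.7))] []
[(array([409.6, -97.6,  62. ]), np.float64(11.4)), (array([410.9, -96.8,  62. ]), np.float64(12.2)), (array([408.5, -98.9,  62. ]), np.float64(12.8)), (array([408.5, -96.8,  62. ]), np.float64(12.8))] [(array([401.4,  96.8,  62. ]), np.float64(12.3))]
[(array([585.7, -31.8,  68. ]), np.float64(20.5)), (array([585. , -32.8,  68. ]), np.float64(21.4)), (array([583.8, -33.1,  68. ]), np.float64(20.4)), (array([584.2, -31. ,  68. ]), np.float64(22.0))] [(array([583.5, -30.7,  68. ]), np.float64(22.6)), (array([582.1, -30.6,  68. ]), np.float64(24.0)), (array([582.8, -29.3,  68. ]), np.float64(23.8)), (array([585.6, -36.3,  68. ]), np.float64(23.5))] [(array([580.2,  32.4, 100. ]), np.float64(11.6)), (array([580.8,  32.1, 100. ]), np.float64(11.2))]
```

View pics/m3.png

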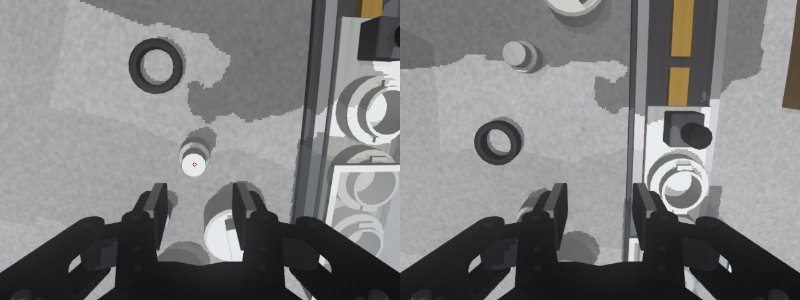

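```bash
python3 -c "
from h import *
print(go([409.8,-97.9,90],1.634))"
```

```text
(array([-7.2, -8.7, 62.4]), array([ 0.002, -0.003,  0.002]))
```

To row units: 25 mm is 0.0833, -8.7 mm is -0.029.

```bash
python3 shift.py '{"steps": [[44, -0.024, -0.029, 0.0413, 0, 0, 0], [44, 0, 0, 0.0833, 0, 0, 0], [44, 0, 0, 0.0833, 0, 0, 0], [44, 0, 0, 0.0667, 0, 0, 0], [44, 0, 0, 0.0333, 0, 0, 0], [44, 0, 0, 0.0333, 0, 0, 0], [44, 0, 0, 0, 0, 0, 0], [44, 0, 0, 0, 0, 0, 0]]}' 40
python3 -c "
from h import *
print(go([409.8,-97.9,50],1.634))"
```

```text
clock: 5.35
tcp_pos: [410.2, -96.7, 49.4]
orientation: [3.141, -0.003, 1.64]
contact_force: [0.3, -0.0, 0.0]
width: 43.9
grasp_force: 0.0
(array([-1.2, -0.5, -0.6]), array([ 0.001, -0.003,  0.006]))
```

Grip, lift, and compute the transfer.

To row units: -30 mm is -0.1, -20 mm is -0.0667.

```bash
python3 shift.py '{"steps": [[44, -0.004, -0.0017, -0.002, 0, 0, 0], [15, 0, 0, 0, 0, 0, 0], [15, 0, 0, 0, 0, 0, 0], [15, 0, 0, 0, 0, 0, 0], [15, 0, 0, 0, 0, 0, 0], [15, 0, 0, -0.0667, 0, 0, 0], [15, 0, 0, -0.1, 0, 0, 0], [15, 0, 0, -0.1, 0, 0, 0], [15, 0, 0, -0.0333, 0, 0, 0], [15, 0, 0, 0, 0, 0, 0]]}' 40
python3 -c "
from h import *
print(tcp()[:3,3],go([585.8,-34,135],1.634))"
```

```text
clock: 6.18
tcp_pos: [410.6, -99.2, 142.3]
orientation: [3.137, -0.002, 1.639]
contact_force: [0.5, -0.0, -0.4]
width: 22.3
grasp_force: 39.5
[410.58659775 -99.18774374 142.32058733] (array([ 53. , 179.2,   8.3]), array([ 0.005, -0.002,  0.005]))
```

To row units: 30 mm is 0.1, 29.2 mm is 0.0973.

```bash
python3 shift.py '{"steps": [[15, 0.03, 0.1, -0.0133, 0, 0, 0], [15, 0.03, 0.1, -0.0133, 0, 0, 0], [15, 0.03, 0.1, 0, 0, 0, 0], [15, 0.03, 0.1, 0, 0, 0, 0], [15, 0.03, 0.1, 0, 0, 0, 0], [15, 0.0267, 0.0973, 0, 0, 0, 0], [15, 0, 0, 0, 0, 0, 0], [15, 0, 0, 0, 0, 0, 0]]}'
python3 - <<'E'
from h import *
c=snap('w5'); print(proj(c,[585.8,-34,68]))
im=c["pixels"][:,:,::-1]; u,v=proj(c,[585.8,-34,68]).astype(int)
im=im.copy()
for r in(20.5,24):
  q=np.array([proj(c,[585.8+r*np.cos(a),-34+r*np.sin(a),68]) for a in np.arange(0,6.3,.2)])
  cv2.polylines(im,[(q*4).astype(int)],False,(0,0,255),1,shift=2)
cv2.imwrite("pics/m4.png",cv2.resize(im[60:360,120:520],(800,600),interpolation=cv2.INTER_CUBIC))
print(go([585.8,-34,150],1.634))
E
```

```text
clock: 6.85
tcp_pos: [584.4, -33.1, 146.0]
orientation: [-3.14, -0.004, 1.64]
contact_force: [-0.6, -0.6, 0.0]
width: 22.6
grasp_force: 39.8
[324.95510068 262.70281141]
(array([-0.7,  2.2, -3.6]), array([-0.002, -0.004,  0.006]))
```

View pics/m4.png

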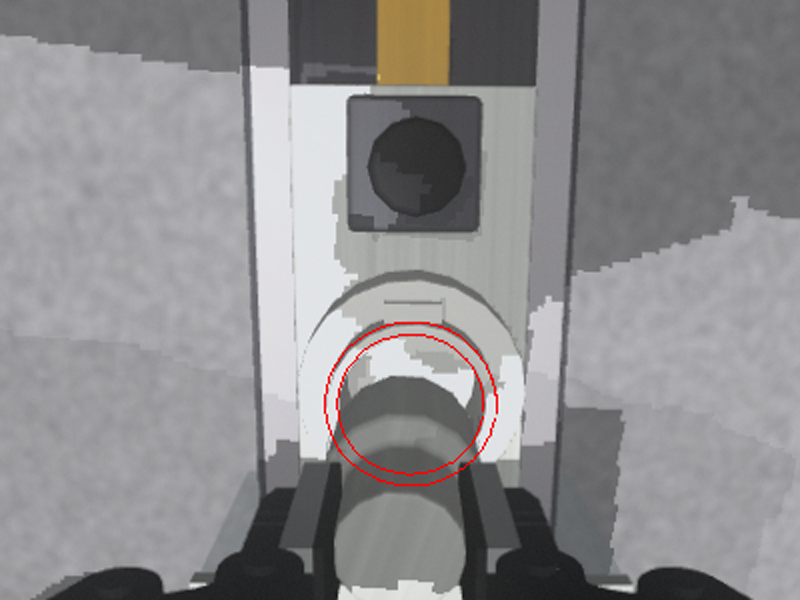

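To row units: 15 mm is 0.05, 10 mm is 0.0333.

```bash
python3 shift.py '{"steps": [[15, -0.0023, 0.0073, 0.0213, 0, 0, 0], [15, 0, 0, 0.05, 0, 0, 0], [15, 0, 0, 0.05, 0, 0, 0], [15, 0, 0, 0.0333, 0, 0, 0], [15, 0, 0, 0.0267, 0, 0, 0], [15, 0, 0, 0.0133, 0, 0, 0], [15, 0, 0, 0, 0, 0, 0]]}'
python3 -c "
from h import *
c=load('w5'); k=plane(c,(120+416.5/2,60+166/2),100); print(k,k[:2]-66*np.array([-.0635,.998]))
print(go([585.8,-34,87],1.634))"
```

```text
clock: 7.48
tcp_pos: [585.8, -34.1, 88.7]
orientation: [-3.141, -0.004, 1.639]
contact_force: [-0.3, 0.1, -1.4]
width: 22.6
grasp_force: 39.8
[582.08748509  31.50425888 100.        ] [586.27848509 -34.36374112]
(array([0.1, 0.1, 1.7]), array([-0.001, -0.004,  0.005]))
```

To row units: -35 mm is -0.1167, -25 mm is -0.0833.

```bash
python3 shift.py '{"steps": [[15, 0, 0, 0.0057, 0, 0, 0], [44, 0, 0, 0, 0, 0, 0], [44, 0, 0, 0, 0, 0, 0], [44, 0, 0, 0, 0, 0, 0], [44, 0, 0, -0.0833, 0, 0, 0], [44, 0, 0, -0.1167, 0, 0, 0], [44, 0, 0, -0.0333, 0, 0, 0]]}'
python3 - <<'E'
from h import *
print(go([459.6,-180.4,150],1.82))
b=load('w2')
for x,y in((395,271),(455,168.8),(459.6,-180.4),(396,-270)): print(det(b,[x,y,52],34,n=5))
E
```

```text
clock: 8.07
tcp_pos: [587.9, -34.3, 162.3]
orientation: [3.136, -0.003, 1.64]
contact_force: [0.9, -0.4, 0.8]
width: 44.1
grasp_force: 0.0
(array([-137. , -138. ,   11.3]), array([ 0.005, -0.002, -0.18 ]))
[]
[]
[(array([ 458.6, -178. ,   52. ]), np.float64(31.7)), (array([ 456.9, -178.6,   52. ]), np.float64(31.9)), (array([ 460.8, -181.2,   52. ]), np.float64(32.4))]
[(array([ 392.6, -272.2,   52. ]), np.float64(35.7)), (array([ 392.4, -269.5,   52. ]), np.float64(33.5)), (array([ 395.8, -269. ,   52. ]), np.float64(31.7))]
```

```bash
cat >> h.py <<'E'
from scipy.optimize import differential_evolution as DE
def P3(c,X):
    T=np.linalg.inv(c["T"]);K=np.array([[c["fx"],0,c["cx"]],[0,c["fy"],c["cy"]],[0,0,1]])
    return cv2.projectPoints(np.asarray(X,float),cv2.Rodrigues(T[:3,:3])[0],T[:3,3],K,np.array(c["dist"]))[0][:,0]
def circ(r,z):
    a=np.arange(0,2*np.pi,.06); n=np.c_[np.cos(a),np.sin(a),0*a]; return n*r+[0,0,z],n
def rect(l,w,z):
    u=np.arange(-.46,.47,.04);o=0*u;X=[];N=[]
    for s in(1,-1):
        X+=[np.c_[u*l,o+s*w/2,o+z],np.c_[o+s*l/2,u*w,o+z]]; N+=[np.c_[o,o+s,o],np.c_[o+s,o,o]]
    return np.vstack(X),np.vstack(N)
CAP=[circ(34,52),rect(50,16,74)]; POD=[circ(12,62)]; KNOB=[circ(11,100)]; NEST=[circ(20.5,68),circ(24,68)]
def fit(c,shape,x,y,a=0,tol=8,ta=.3,dz=0):
    g=cv2.GaussianBlur(cv2.cvtColor(c["pixels"],cv2.COLOR_RGB2GRAY),(0,0),.7).astype(np.float32)
    def f(p):
        R2=R.from_rotvec([0,0,p[2]]).as_matrix();s=0
        for X,N in shape:
            A=(X@R2.T)+[p[0],p[1],dz];M=N@R2.T
            v=[cv2.remap(g,P3(c,A+k*M).astype(np.float32)[:,None],None,cv2.INTER_LINEAR)[:,0] for k in(1.2,-1.2)]
            s-=np.minimum(np.abs(v[0]-v[1]),40).mean()
        return s
    r=DE(f,[(x-tol,x+tol),(y-tol,y+tol),(a-ta,a+ta)],seed=1,maxiter=40,popsize=12)
    return r.x.round([1,1,3][0]) if 0 else (r.x[0].round(1),r.x[1].round(1),r.x[2].round(3),round(-r.fun,1))
E
python3 - <<'E'
from h import *
b=load('w2')
for x,y,a in((395,271,.65),(455,168.8,-.826),(459.6,-180.4,1.82),(396,-270,.372)): print(fit(b,CAP,x,y,a))
print(fit(b,POD,409.8,-98),fit(load('w4'),POD,409.8,-98),fit(b,POD,404,95),fit(load('w1'),POD,404,95),fit(load('w3'),POD,404,95))
print(fit(b,NEST,585.8,-34,ta=.01),fit(load('w1'),NEST,585.8,-34),fit(load('w3'),NEST,585.8,-34),fit(load('w5'),KNOB,582,31.5))
t=snap('t1','top')
for x,y,a in((395,271,.65),(455,168.8,-.826),(459.6,-180.4,1.82),(396,-270,.372)): print(fit(t,CAP,x,y,a,tol=20))
E
```

```text
(np.float64(396.0), np.float64(270.4), np.float64(0.673), np.float64(55.0))
(np.float64(455.8), np.float64(169.0), np.float64(-0.815), np.float64(59.0))
(np.float64(460.1), np.float64(-179.9), np.float64(1.802), np.float64(63.3))
(np.float64(396.3), np.float64(-269.2), np.float64(0.404), np.float64(61.5))
(np.float64(409.8), np.float64(-97.6), np.float64(0.272), np.float64(39.4)) (np.float64(409.7), np.float64(-97.7), np.float64(0.092), np.float64(39.4)) (np.float64(402.9), np.float64(95.9), np.float64(-0.267), np.float64(31.3)) (np.float64(402.8), np.float64(95.6), np.float64(0.011), np.float64(34.6)) (np.float64(402.8), np.float64(96.0), np.float64(-0.025), np.float64(33.7))
(np.float64(584.7), np.float64(-29.5), np.float64(0.003), np.float64(50.6)) (np.float64(583.8), np.float64(-33.8), np.float64(0.145), np.float64(58.5)) (np.float64(586.1), np.float64(-35.7), np.float64(-0.06), np.float64(62.6)) (np.float64(581.8), np.float64(31.3), np.float64(0.266), np.float64(32.5))
(np.float64(397.1), np.float64(271.5), np.float64(0.701), np.float64(42.8))
(np.float64(457.2), np.float64(169.7), np.float64(-0.817), np.float64(27.8))
(np.float64(469.1), np.float64(-180.8), np.float64(1.542), np.float64(14.5))
(np.float64(396.3), np.float64(-271.4), np.float64(0.382), np.float64(41.7))
```

The manual's scale: shifts go in shares of 300 mm and turns go in shares of 120 degrees. Converting my numbers, -29 mm is -0.0967, -28 mm is -0.0933, -0.06 rad is -0.0286.

```bash
python3 shift.py '{"steps": [[40, -0.0933, -0.09, 0.0067, 0, 0, -0.0286], [40, -0.0933, -0.09, 0.0067, 0, 0, -0.0286], [40, -0.0933, -0.09, 0.0067, 0, 0, -0.0286], [40, -0.09, -0.0933, 0.01, 0, 0, 0], [40, -0.0867, -0.0967, 0.01, 0, 0, 0], [40, 0, 0, 0, 0, 0, 0], [40, 0, 0, 0, 0, 0, 0]]}'
python3 - <<'E'
from h import *
c=snap('w6'); r=fit(c,CAP,459.6,-180.4,1.82,tol=12); print(r,tcp()[:3,3])
print(go([r[0],r[1],150],r[2]))
E
```

```text
clock: 8.7
tcp_pos: [473.7, -194.6, 145.0]
orientation: [3.141, -0.003, 1.816]
contact_force: [0.4, 0.7, -0.1]
width: 39.5
grasp_force: 0.0
(np.float64(459.5), np.float64(-180.3), np.float64(1.887), np.float64(67.2)) [ 474.51719043 -193.60119875  145.1496274 ]
(array([ 16.6, -11.3,  -4.8]), array([ 0.001, -0.003, -0.069]))
```

To row units: 25 mm is 0.0833, 16.6 mm is 0.0553, -0.03 rad is -0.0143.

```bash
python3 shift.py '{"steps": [[40, 0.0553, -0.0377, 0, 0, 0, -0.0143], [40, 0, 0, 0.0833, 0, 0, 0], [40, 0, 0, 0.0833, 0, 0, 0], [40, 0, 0, 0.0667, 0, 0, 0], [40, 0, 0, 0.0267, 0, 0, 0], [40, 0, 0, 0.0167, 0, 0, 0], [40, 0, 0, 0, 0, 0, 0]]}'
python3 - <<'E'
from h import *
print(tcp()[:3,3],go([459.7,-180.2,62],1.845))
E
```

```text
clock: 9.33
tcp_pos: [459.9, -178.9, 61.9]
orientation: [3.141, -0.004, 1.85]
contact_force: [0.4, 0.8, 0.0]
width: 40.0
grasp_force: 0.0
[ 459.87301271 -178.92749723   61.87146632] (array([-1.2, -0.5, -0.1]), array([ 0.   , -0.004,  0.005]))
```

To row units: -35 mm is -0.1167, -20 mm is -0.0667.

```bash
python3 shift.py '{"steps": [[40, -0.004, -0.0017, 0, 0, 0, 0], [10, 0, 0, 0, 0, 0, 0], [10, 0, 0, 0, 0, 0, 0], [10, 0, 0, 0, 0, 0, 0], [10, 0, 0, 0, 0, 0, 0], [10, 0, 0, -0.0667, 0, 0, 0], [10, 0, 0, -0.1167, 0, 0, 0], [10, 0, 0, -0.1167, 0, 0, 0], [10, 0, 0, -0.0667, 0, 0, 0], [10, 0, 0, 0, 0, 0, 0]]}' 60
python3 - <<'E'
from h import *
print(tcp()[:3,3],go([585.9,-34.2,180],2.944))
E
```

```text
clock: 10.17
tcp_pos: [461.4, -182.1, 176.8]
orientation: [3.135, 0.001, 1.849]
contact_force: [0.5, 0.4, -0.5]
width: 14.8
grasp_force: 58.8
[ 461.44894649 -182.08616805  176.77207044] (array([108. , 160.3,  -2.3]), array([ 0.005,  0.004, -1.095]))
```

To row units: 22.9 mm is 0.0763, 15.4 mm is 0.0513, -0.12 rad is -0.0573.

```bash
python3 shift.py '{"steps": [[10, 0.0513, 0.0763, 0, 0, 0, 0], [10, 0.0513, 0.0763, 0, 0, 0, 0], [10, 0.0513, 0.0763, 0, 0, 0, 0], [10, 0.0513, 0.0763, 0, 0, 0, 0], [10, 0.0513, 0.0763, 0, 0, 0, 0], [10, 0.0513, 0.0763, 0, 0, 0, 0], [10, 0.0513, 0.0763, 0, 0, 0, 0], [10, 0, 0, 0, 0, 0, -0.0573], [10, 0, 0, 0, 0, 0, -0.0573], [10, 0, 0, 0, 0, 0, -0.0573]]}'
python3 shift.py '{"steps": [[10, 0, 0, 0, 0, 0, -0.0573], [10, 0, 0, 0, 0, 0, -0.0573], [10, 0, 0, 0, 0, 0, -0.0573], [10, 0, 0, 0, 0, 0, -0.0573], [10, 0, 0, 0, 0, 0, -0.0573], [10, 0, 0, 0, 0, 0, -0.0573], [10, 0, 0, 0, 0, 0, -0.0072], [10, 0, 0, 0, 0, 0, 0], [10, 0, 0, 0, 0, 0, 0]]}'
python3 - <<'E'
from h import *
c=snap('w7'); s=snap('s7','scene'); t=snap('t7','top')
T=tcp();print(T[:3,3],go([585.9,-34.2,180],2.944))
for n,c in(('w',c),('t',t),('s',s)): print(n,fit(c,CAP,T[0,3],T[1,3],2.944,dz=T[2,3]-62,ta=.15),fit(c,[circ(34,0)],T[0,3],T[1,3],0,dz=T[2,3]-62))
E
```

```text
clock: 11.0
tcp_pos: [583.9, -33.0, 171.9]
orientation: [3.14, -0.003, 2.216]
contact_force: [-0.0, 0.1, -0.2]
width: 14.6
grasp_force: 59.0
clock: 11.75
tcp_pos: [583.8, -33.5, 172.5]
orientation: [3.138, -0.001, 2.94]
contact_force: [-0.1, 0.2, -0.6]
width: 14.5
grasp_force: 59.0
[583.92484283 -33.50009688 172.59986738] (array([-2.1, -0.3, -7.4]), array([ 0.003, -0.001, -0.002]))
w (np.float64(581.9), np.float64(-32.8), np.float64(2.984), np.float64(54.3)) (np.float64(582.3), np.float64(-32.2), np.float64(0.02), np.float64(20.3))
t (np.float64(591.8), np.float64(-28.1), np.float64(3.091), np.float64(5.2)) (np.float64(587.3), np.float64(-40.7), np.float64(0.025), np.float64(1.1))
s (np.float64(586.6), np.float64(-35.2), np.float64(2.919), np.float64(32.0)) (np.float64(583.1), np.float64(-34.3), np.float64(0.295), np.float64(10.8))
```

To row units: 15 mm is 0.05, 7 mm is 0.0233.

```bash
python3 shift.py '{"steps": [[10, -0.0097, 0.001, 0.0233, 0, 0, 0], [10, 0, 0, 0.05, 0, 0, 0], [10, 0, 0, 0.05, 0, 0, 0], [10, 0, 0, 0.0167, 0, 0, 0], [10, 0, 0, 0, 0, 0, 0]]}'
python3 - <<'E'
from h import *
print(tcp()[:3,3],go([586.8,-34.6,132],2.944))
E
```

```text
clock: 12.32
tcp_pos: [586.2, -33.6, 129.2]
orientation: [3.139, -0.003, 2.944]
contact_force: [0.2, -0.2, -0.6]
width: 14.8
grasp_force: 59.0
[586.15086938 -33.58266702 129.15912761] (array([-0.8, -0.9, -2.8]), array([ 0.003, -0.003, -0.   ]))
```

To row units: 3 mm is 0.01, -0.7 mm is -0.0023.

```bash
python3 shift.py '{"steps": [[10, -0.0013, -0.0023, 0, 0, 0, 0], [10, 0, 0, 0.01, 0, 0, 0], [10, 0, 0, 0.01, 0, 0, 0], [10, 0, 0, 0, 0, 0, 0]]}'; python3 shift.py '{"steps": [[10, 0, 0, 0.01, 0, 0, 0], [10, 0, 0, 0.0067, 0, 0, 0], [10, 0, 0, 0, 0, 0, 0]]}'
```

```text
clock: 12.65
tcp_pos: [587.1, -34.4, 124.5]
orientation: [3.138, -0.001, 2.944]
contact_force: [0.0, 0.3, -0.7]
width: 14.5
grasp_force: 59.0
clock: 12.9
tcp_pos: [586.9, -34.3, 119.2]
orientation: [3.138, -0.001, 2.944]
contact_force: [-0.4, 0.1, -1.8]
width: 14.5
grasp_force: 59.0
```

Going on smoothly; down to the shoulder.

To row units: 2 mm is 0.0067.

```bash
python3 shift.py '{"steps": [[10, 0, 0, 0.0067, 0, 0, 0], [10, 0, 0, 0, 0, 0, 0]]}'; python3 shift.py '{"steps": [[10, 0, 0, 0.005, 0, 0, 0], [10, 0, 0, 0, 0, 0, 0]]}';python3 shift.py '{"steps": [[10, 0, 0, 0.0033, 0, 0, 0], [10, 0, 0, 0, 0, 0, 0]]}'
```

```text
clock: 13.07
tcp_pos: [587.0, -34.4, 117.4]
orientation: [3.138, -0.001, 2.944]
contact_force: [-0.7, -0.0, -1.0]
width: 14.8
grasp_force: 59.0
clock: 13.23
tcp_pos: [587.3, -34.4, 117.0]
orientation: [3.138, 0.0, 2.944]
contact_force: [-3.0, 1.1, 9.5]
width: 14.5
grasp_force: 60.3
clock: 13.4
tcp_pos: [587.5, -34.3, 116.9]
orientation: [3.138, 0.001, 2.945]
contact_force: [-8.0, 0.8, 23.5]
width: 14.6
grasp_force: 62.2
```

To row units: -1.5 mm is -0.005, 0.12 rad is 0.0573.

```bash
python3 shift.py '{"steps": [[10, 0, 0, -0.005, 0, 0, 0], [10, 0, 0, 0, 0, 0, 0.0573], [10, 0, 0, 0, 0, 0, 0.0573], [10, 0, 0, 0, 0, 0, 0.0573], [10, 0, 0, 0, 0, 0, 0.0573]]}'; python3 shift.py '{"steps": [[10, 0, 0, 0, 0, 0, 0.0573], [10, 0, 0, 0, 0, 0, 0.0573], [10, 0, 0, 0, 0, 0, 0.0573], [10, 0, 0, 0, 0, 0, 0.0573]]}';  python3 shift.py '{"steps": [[10, 0, 0, 0, 0, 0, 0.0573], [10, 0, 0, 0, 0, 0, 0.0573], [10, 0, 0, 0, 0, 0, 0.0525], [10, 0, 0, 0, 0, 0, 0], [10, 0, 0, 0, 0, 0, 0]]}'
```

```text
clock: 13.82
tcp_pos: [587.6, -34.5, 117.1]
orientation: [3.139, -0.001, 2.458]
contact_force: [0.1, -1.2, 2.4]
width: 14.8
grasp_force: 59.5
clock: 14.15
tcp_pos: [587.5, -34.6, 117.1]
orientation: [3.139, -0.002, 1.978]
contact_force: [1.2, -1.8, 3.6]
width: 14.5
grasp_force: 59.5
clock: 14.57
tcp_pos: [587.4, -34.3, 117.0]
orientation: [3.141, -0.003, 1.638]
contact_force: [-0.6, 0.1, 6.3]
width: 15.0
grasp_force: 59.9
```

```bash
python3 shift.py '{"steps": [[40, 0, 0, 0, 0, 0, 0], [40, 0, 0, 0, 0, 0, 0], [40, 0, 0, -0.0333, 0, 0, 0], [40, 0, 0, -0.0833, 0, 0, 0], [40, 0.11, -0.005, 0, 0, 0, 0], [40, 0.1083, 0, 0, 0, 0, 0], [40, 0, 0, 0, 0, 0, 0], [40, 0, 0, 0, 0, 0, 0]]}'
python3 - <<'E'
from h import *
c=snap('w8')
s=snap('s8','scene');t=snap('t8','top')
for q in(c,s,t): print(fit(q,CAP,586,-34.3,1.634,dz=54,ta=.25),fit(q,KNOB,582,31.5))
print(tcp()[:3,3],go([581.9,31.5,84],1.634))
E
```

```text
clock: 15.23
tcp_pos: [581.4, 32.2, 152.6]
orientation: [3.141, -0.003, 1.638]
contact_force: [0.6, -0.8, -0.0]
width: 40.1
grasp_force: 0.0
(np.float64(584.6), np.float64(-33.1), np.float64(1.623), np.float64(45.1)) (np.float64(582.0), np.float64(31.3), np.float64(0.072), np.float64(30.4))
(np.float64(588.7), np.float64(-36.0), np.float64(1.675), np.float64(39.1)) (np.float64(585.8), np.float64(28.1), np.float64(-0.23), np.float64(27.2))
(np.float64(593.7), np.float64(-29.4), np.float64(1.771), np.float64(8.2)) (np.float64(579.5), np.float64(33.8), np.float64(-0.03), np.float64(0.5))
[581.51283462  30.25262653 152.09786521] (array([ 1. ,  0.5, 68.1]), array([ 0.   , -0.003,  0.001]))
```

To row units: 20 mm is 0.0667, 8 mm is 0.0267.

```bash
python3 shift.py '{"steps": [[40, 0.0033, 0.0017, 0.0667, 0, 0, 0], [40, 0, 0, 0.0667, 0, 0, 0], [40, 0, 0, 0.0667, 0, 0, 0], [40, 0, 0, 0.0267, 0, 0, 0], [40, 0, 0, 0, 0, 0, 0], [10, 0, 0, 0, 0, 0, 0], [10, 0, 0, 0, 0, 0, 0], [10, 0, 0, 0, 0, 0, 0]]}' 80
python3 shift.py '{"steps": [[10, 0, 0, -0.0167, 0, 0, 0], [10, 0, 0, -0.0167, 0, 0, 0], [10, 0, 0, -0.015, 0, 0, 0], [10, 0, 0, 0, 0, 0, 0]]}'; python3 -c "
from h import *
print(tcp()[:3,3], go([581.9-.0635*72,31.5+.998*72,98.5],1.634))"
```

```text
clock: 16.05
tcp_pos: [583.2, 31.8, 85.3]
orientation: [3.139, -0.003, 1.634]
contact_force: [5.4, -2.0, -1.2]
width: 19.3
grasp_force: 78.8
clock: 16.38
tcp_pos: [583.2, 31.8, 100.0]
orientation: [3.139, -0.003, 1.634]
contact_force: [8.8, -0.9, -10.7]
width: 19.5
grasp_force: 78.6
[583.17897689  31.78691846  99.95905385] (array([71.8, -1.3,  1.7]), array([ 0.003, -0.003,  0.   ]))
```

To row units: 12 mm is 0.04.

```bash
python3 shift.py '{"steps": [[10, 0.04, 0, 0, 0, 0, 0], [10, 0.04, 0, 0, 0, 0, 0], [10, 0.04, 0, 0, 0, 0, 0], [10, 0.04, 0, 0, 0, 0, 0], [10, 0.04, 0, 0, 0, 0, 0], [10, 0.04, 0, 0, 0, 0, 0], [10, 0, 0, 0, 0, 0, 0], [10, 0, 0, 0, 0, 0, 0]]}'; python3 shift.py '{"steps": [[10, 0, 0, 0.0133, 0, 0, 0], [10, 0, 0, 0.0133, 0, 0, 0], [10, 0, 0, 0.0133, 0, 0, 0], [10, 0, 0, 0.0083, 0, 0, 0], [10, 0, 0, 0, 0, 0, 0]]}'
```

```text
clock: 17.05
tcp_pos: [578.4, 104.8, 99.4]
orientation: [3.139, -0.004, 1.635]
contact_force: [7.9, 2.4, -11.9]
width: 19.4
grasp_force: 78.6
clock: 17.47
tcp_pos: [578.5, 104.2, 85.4]
orientation: [3.139, -0.004, 1.635]
contact_force: [7.6, 2.2, -4.7]
width: 19.5
grasp_force: 79.4
```

To row units: -35 mm is -0.1167, -25 mm is -0.0833.

```bash
python3 shift.py '{"steps": [[44, 0, 0, 0, 0, 0, 0], [44, 0, 0, 0, 0, 0, 0], [44, 0, 0, -0.0667, 0, 0, 0], [44, 0, 0, -0.0833, 0, 0, 0], [44, 0, -0.1167, -0.0333, 0, 0, 0], [44, 0, -0.1167, -0.0333, 0, 0, 0], [44, 0, -0.1167, 0, 0, 0, 0], [44, 0, -0.1167, 0, 0, 0, 0], [44, 0, -0.1167, 0, 0, 0, 0], [44, 0, 0, 0, 0, 0, 0]]}' 40; python3 - <<'E'
from h import *
c=snap('w9'); s=snap('s9','scene'); snap('t9','top')
print(tcp()[:3,3],fit(c,POD,402.9,95.9),fit(s,POD,402.9,95.9))
r=fit(c,POD,402.9,95.9); print(go([r[0],r[1],50],1.634))
cv2.imwrite("pics/m9.png",cv2.resize(s["pixels"][150:320,140:400,::-1],None,fx=3,fy=3,interpolation=cv2.INTER_CUBIC))
E
```

```text
clock: 18.3
tcp_pos: [396.8, 91.8, 149.1]
orientation: [-3.139, -0.003, 1.635]
contact_force: [0.4, 0.1, 1.2]
width: 43.7
grasp_force: 0.0
[403.11461993  92.66754288 149.84348612] (np.float64(402.8), np.float64(96.5), np.float64(-0.264), np.float64(39.3)) (np.float64(404.4), np.float64(94.3), np.float64(-0.148), np.float64(20.6))
(array([ 3.5, -0.2, 99.9]), array([ 0.002, -0.004,  0.001]))
```

View pics/m9.png

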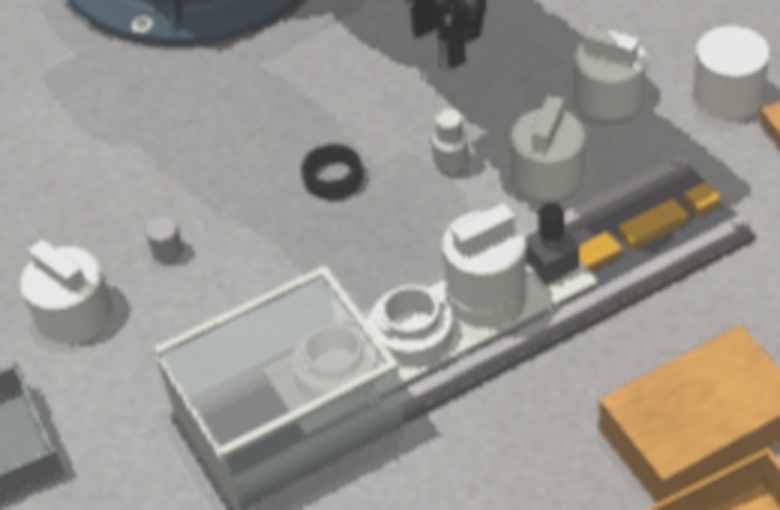

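To row units: 25 mm is 0.0833, 3.3 mm is 0.011.

```bash
python3 shift.py '{"steps": [[44, 0.011, -0.0007, 0.0333, 0, 0, 0], [44, 0, 0, 0.0833, 0, 0, 0], [44, 0, 0, 0.0833, 0, 0, 0], [44, 0, 0, 0.0667, 0, 0, 0], [44, 0, 0, 0.04, 0, 0, 0], [44, 0, 0, 0.0267, 0, 0, 0], [44, 0, 0, 0, 0, 0, 0]]}'; python3 -c "
from h import *
print(go([402.8,96.3,50],1.634))"
```

```text
clock: 19.03
tcp_pos: [402.3, 96.1, 47.9]
orientation: [-3.14, -0.003, 1.634]
contact_force: [-1.1, -0.3, -0.2]
width: 44.0
grasp_force: 0.0
(array([ 0.2,  0.6, -2.1]), array([-0.002, -0.003,  0.   ]))
```

To row units: -35 mm is -0.1167, -20 mm is -0.0667.

```bash
python3 shift.py '{"steps": [[44, 0.0007, 0.002, -0.0067, 0, 0, 0], [15, 0, 0, 0, 0, 0, 0], [15, 0, 0, 0, 0, 0, 0], [15, 0, 0, 0, 0, 0, 0], [15, 0, 0, 0, 0, 0, 0], [15, 0, 0, -0.0667, 0, 0, 0], [15, 0, 0, -0.1167, 0, 0, 0], [15, 0, 0, -0.1167, 0, 0, 0], [15, 0, 0, -0.05, 0, 0, 0], [15, 0, 0, 0, 0, 0, 0]]}' 40
python3 shift.py '{"steps": [[15, 0, 0, 0, 0, 0, 0]]}'
python3 -c "
from h import *
print(tcp()[:3,3],go([586.1,-34.2,150],1.634))"
```

```text
clock: 19.87
tcp_pos: [405.1, 96.6, 160.2]
orientation: [3.135, -0.004, 1.634]
contact_force: [0.6, 0.1, -1.0]
width: 22.1
grasp_force: 39.7
clock: 19.95
tcp_pos: [403.5, 96.2, 156.9]
orientation: [3.139, -0.004, 1.634]
contact_force: [-0.2, -0.3, -1.7]
width: 22.5
grasp_force: 39.7
[403.54955961  96.24258344 156.9266074 ] (array([-141.8,  173.9,    6.8]), array([ 0.003, -0.004,  0.   ]))
```

To row units: 36.9 mm is 0.123, 36 mm is 0.12.

```bash
python3 shift.py '{"steps": [[15, -0.118, 0, 0, 0, 0, 0], [15, -0.118, 0.0333, 0, 0, 0, 0], [15, -0.118, 0.0333, 0, 0, 0, 0], [15, -0.118, 0.0333, 0, 0, 0, 0], [15, 0, 0.1167, 0, 0, 0, 0], [15, 0, 0.12, 0, 0, 0, 0], [15, 0, 0.12, 0, 0, 0, 0], [15, 0, 0.123, 0, 0, 0, 0], [15, 0, 0, 0, 0, 0, 0], [15, 0, 0, 0, 0, 0, 0]]}'
python3 -c "
from h import *
print(tcp()[:3,3],go([586.1,-34.2,130],1.634));c=snap('w10');print(fit(c,NEST,586,-34.3,tol=4),fit(c,KNOB,577.3,103.3))"
```

```text
clock: 20.78
tcp_pos: [585.7, -34.0, 153.0]
orientation: [-3.138, -0.004, 1.635]
contact_force: [-0.7, -0.1, -0.8]
width: 22.5
grasp_force: 39.9
[585.74935217 -34.04914876 153.00068052] (array([-0.3,  0.4, 23. ]), array([-0.003, -0.004,  0.001]))
(np.float64(585.8), np.float64(-31.0), np.float64(-0.299), np.float64(44.0)) (np.float64(577.5), np.float64(96.6), np.float64(0.037), np.float64(12.2))
```

To row units: 20 mm is 0.0667, 15 mm is 0.05.

```bash
python3 shift.py '{"steps": [[15, 0, 0.0013, 0.05, 0, 0, 0], [15, 0, 0, 0.0667, 0, 0, 0], [15, 0, 0, 0.04, 0, 0, 0], [15, 0, 0, 0.0333, 0, 0, 0], [15, 0, 0, 0.02, 0, 0, 0], [15, 0, 0, 0, 0, 0, 0]]}'
python3 shift.py '{"steps": [[15, 0, 0, 0.005, 0, 0, 0], [15, 0, 0, 0, 0, 0, 0]]}'
```

```text
clock: 21.33
tcp_pos: [584.5, -33.9, 91.7]
orientation: [-3.14, -0.004, 1.634]
contact_force: [-0.9, 0.4, -0.5]
width: 22.4
grasp_force: 39.9
clock: 21.5
tcp_pos: [585.9, -34.0, 91.7]
orientation: [3.141, -0.003, 1.634]
contact_force: [0.6, -0.6, -1.0]
width: 22.5
grasp_force: 39.9
```

To row units: 2 mm is 0.0067.

```bash
python3 shift.py '{"steps": [[15, 0, 0, 0.0067, 0, 0, 0], [15, 0, 0, 0, 0, 0, 0]]}';python3 shift.py '{"steps": [[15, 0, 0, 0.0067, 0, 0, 0], [15, 0, 0, 0, 0, 0, 0], [15, 0, 0, 0, 0, 0, 0]]}'
```

```text
clock: 21.67
tcp_pos: [585.9, -34.0, 89.3]
orientation: [3.141, -0.003, 1.634]
contact_force: [-0.4, 0.3, -0.8]
width: 22.4
grasp_force: 39.9
clock: 21.92
tcp_pos: [586.4, -34.0, 88.2]
orientation: [3.14, -0.003, 1.634]
contact_force: [-2.5, 0.1, 11.6]
width: 22.6
grasp_force: 41.1
```

To row units: -35 mm is -0.1167, -25 mm is -0.0833.

```bash
python3 shift.py '{"steps": [[44, 0, 0, -0.0017, 0, 0, 0], [44, 0, 0, 0, 0, 0, 0], [44, 0, 0, 0, 0, 0, 0], [44, 0, 0, -0.0833, 0, 0, 0], [44, 0, 0, -0.1167, 0, 0, 0], [44, 0, -0.1167, -0.0333, 0, 0, 0], [44, 0, -0.1167, 0, 0, 0, 0], [44, 0, -0.1167, 0, 0, 0, 0], [40, 0, -0.0833, 0, 0, 0, 0]]}'
python3 - <<'E'
from h import *
t=snap('t11','top');s=snap('s11','scene')
for q in(t,s): print(fit(q,POD,586,-34,dz=36),fit(q,CAP,455.8,169,-.815,tol=20,ta=.5))
print(tcp()[:3,3],go([455.8,169,150],2.327))
E
```

```text
clock: 22.67
tcp_pos: [453.5, -42.5, 157.6]
orientation: [-3.141, -0.003, 1.634]
contact_force: [0.2, 0.1, -0.2]
width: 40.1
grasp_force: 0.0
(np.float64(591.8), np.float64(-37.6), np.float64(-0.2), np.float64(17.7)) (np.float64(457.3), np.float64(168.9), np.float64(-0.799), np.float64(29.2))
(np.float64(586.8), np.float64(-36.6), np.float64(-0.21), np.float64(26.7)) (np.float64(458.5), np.float64(166.1), np.float64(-0.807), np.float64(24.6))
[452.77631737 -42.54797505 157.8278065 ] (array([210.9,  16.4,   8.5]), array([ 0.   , -0.004, -0.693]))
```

To row units: 35.2 mm is 0.1173, 35 mm is 0.1167, -0.12 rad is -0.0573.

```bash
python3 shift.py '{"steps": [[40, 0.1173, 0.009, 0.0033, 0, 0, 0], [40, 0.1173, 0.009, 0.0033, 0, 0, 0], [40, 0.1173, 0.009, 0.0033, 0, 0, 0], [40, 0.1173, 0.009, 0.0033, 0, 0, 0], [40, 0.1173, 0.009, 0.0033, 0, 0, 0], [40, 0.1167, 0.009, 0.0033, 0, 0, -0.054], [40, 0, 0, 0, 0, 0, -0.0573], [40, 0, 0, 0, 0, 0, -0.0573], [40, 0, 0, 0, 0, 0, -0.0573], [40, 0, 0, 0, 0, 0, -0.0573]]}'
python3 shift.py '{"steps": [[40, 0, 0, 0, 0, 0, -0.0477], [40, 0, 0, 0, 0, 0, 0], [40, 0, 0, 0, 0, 0, 0]]}'
python3 - <<'E'
from h import *
c=snap('w12'); r=fit(c,CAP,455.8,169,2.327); print(r,tcp()[:3,3])
print(go([r[0],r[1],62],r[2]))
E
```

```text
clock: 23.6
tcp_pos: [459.1, 169.7, 152.2]
orientation: [3.14, -0.003, 2.234]
contact_force: [-0.2, -0.7, 0.7]
width: 39.8
grasp_force: 0.0
clock: 23.85
tcp_pos: [459.1, 169.3, 152.3]
orientation: [3.139, -0.002, 2.324]
contact_force: [0.1, -0.0, -0.5]
width: 40.0
grasp_force: 0.0
(np.float64(454.5), np.float64(170.1), np.float64(2.318), np.float64(65.0)) [459.01284793 169.27376498 152.29613786]
(array([ 3.5, -2.9, 90.3]), array([ 0.002, -0.002,  0.006]))
```

To row units: 25 mm is 0.0833, -2.7 mm is -0.009.

```bash
python3 shift.py '{"steps": [[40, 0.009, -0.009, 0.0333, 0, 0, 0], [40, 0, 0, 0.0833, 0, 0, 0], [40, 0, 0, 0.0833, 0, 0, 0], [40, 0, 0, 0.06, 0, 0, 0], [40, 0, 0, 0.0267, 0, 0, 0], [40, 0, 0, 0.0133, 0, 0, 0], [40, 0, 0, 0, 0, 0, 0], [40, 0, 0, 0, 0, 0, 0]]}'
python3 -c "
from h import *
print(tcp()[:3,3],go([455,169.4,62],2.322))"
```

```text
clock: 24.57
tcp_pos: [455.6, 169.8, 63.2]
orientation: [3.138, -0.002, 2.327]
contact_force: [0.6, -0.6, 0.7]
width: 40.2
grasp_force: 0.0
[455.56202775 169.80334717  63.18968612] (array([ 0.1, -0.7,  1.2]), array([ 0.003, -0.002,  0.005]))
```

To row units: -40 mm is -0.1333, -20 mm is -0.0667.

```bash
python3 shift.py '{"steps": [[40, 0.0003, -0.0017, 0.0033, 0, 0, 0], [10, 0, 0, 0, 0, 0, 0], [10, 0, 0, 0, 0, 0, 0], [10, 0, 0, 0, 0, 0, 0], [10, 0, 0, 0, 0, 0, 0], [10, 0, 0, -0.0667, 0, 0, 0], [10, 0, 0, -0.1333, 0, 0, 0], [10, 0, 0, -0.1333, 0, 0, 0], [10, 0, 0, -0.1333, 0, 0, 0], [10, 0, 0, 0, 0, 0, 0]]}' 60
python3 shift.py '{"steps": [[10, 0, 0, 0, 0, 0, 0]]}'
python3 -c "
from h import *
print(tcp()[:3,3],go([586.8,-34.2,200],2.944))"
```

```text
clock: 25.4
tcp_pos: [457.0, 169.8, 208.4]
orientation: [3.131, 0.001, 2.327]
contact_force: [0.8, 0.8, -0.2]
width: 14.8
grasp_force: 59.5
clock: 25.48
tcp_pos: [455.7, 169.3, 203.4]
orientation: [3.136, -0.001, 2.327]
contact_force: [0.4, 0.1, -1.7]
width: 14.7
grasp_force: 59.5
[455.69581583 169.27577537 203.40760745] (array([-238. ,  -44.4,    2.9]), array([ 0.006,  0.001, -0.617]))
```

To row units: -34 mm is -0.1133, -6.6 mm is -0.022, -0.12 rad is -0.0573.

```bash
python3 shift.py '{"steps": [[10, -0.1133, -0.021, 0, 0, 0, 0], [10, -0.1133, -0.021, 0, 0, 0, 0], [10, -0.1133, -0.021, 0, 0, 0, 0], [10, -0.1133, -0.021, 0, 0, 0, 0], [10, -0.1133, -0.021, 0, 0, 0, 0], [10, -0.1133, -0.021, 0, 0, 0, 0], [10, -0.1133, -0.022, 0, 0, 0, -0.0573], [10, 0, 0, 0, 0, 0, -0.0573], [10, 0, 0, 0, 0, 0, -0.0573], [10, 0, 0, 0, 0, 0, -0.0573]]}'
python3 shift.py '{"steps": [[10, 0, 0, 0, 0, 0, -0.0573], [10, 0, 0, 0, 0, 0, -0.0081], [10, 0, 0, 0, 0, 0, 0], [10, 0, 0, 0, 0, 0, 0]]}'
python3 -c "
from h import *
T=tcp();c=snap('w13');print(T[:3,3],go([586.8,-34.2,135],2.944));print(fit(c,CAP,T[0,3],T[1,3],2.944,dz=T[2,3]-62,ta=.15))"
```

```text
clock: 26.32
tcp_pos: [585.1, -35.4, 198.7]
orientation: [3.139, -0.004, 2.812]
contact_force: [0.3, 0.1, -0.3]
width: 14.8
grasp_force: 59.4
clock: 26.65
tcp_pos: [585.3, -34.6, 199.9]
orientation: [3.138, -0.002, 2.941]
contact_force: [0.5, -0.4, -0.6]
width: 14.7
grasp_force: 59.4
[585.30451329 -34.58873828 199.93840612] (array([-1.4,  0.5, 65.1]), array([ 0.003, -0.001, -0.003]))
(np.float64(585.7), np.float64(-34.2), np.float64(2.937), np.float64(53.4))
```

To row units: 20 mm is 0.0667, 15 mm is 0.05.

```bash
python3 shift.py '{"steps": [[10, -0.0007, 0.0013, 0.0667, 0, 0, 0], [10, 0, 0, 0.0667, 0, 0, 0], [10, 0, 0, 0.05, 0, 0, 0], [10, 0, 0, 0.0333, 0, 0, 0], [10, 0, 0, 0, 0, 0, 0], [10, 0, 0, 0, 0, 0, 0]]}'
python3 shift.py '{"steps": [[10, 0, 0, 0.01, 0, 0, 0], [10, 0, 0, 0.01, 0, 0, 0], [10, 0, 0, 0, 0, 0, 0]]}'; python3 shift.py '{"steps": [[10, 0, 0, 0.01, 0, 0, 0], [10, 0, 0, 0, 0, 0, 0]]}'
```

```text
clock: 27.2
tcp_pos: [585.8, -34.1, 135.8]
orientation: [3.138, -0.001, 2.943]
contact_force: [-0.3, 0.0, 0.2]
width: 14.8
grasp_force: 59.4
clock: 27.45
tcp_pos: [586.0, -34.1, 129.7]
orientation: [3.138, -0.0, 2.944]
contact_force: [-0.0, 0.6, -1.1]
width: 14.9
grasp_force: 59.4
clock: 27.62
tcp_pos: [585.9, -34.1, 126.4]
orientation: [3.138, -0.001, 2.944]
contact_force: [-0.1, -0.5, -0.3]
width: 14.7
grasp_force: 59.4
```

To row units: 3 mm is 0.01.

```bash
python3 shift.py '{"steps": [[10, 0, 0, 0.01, 0, 0, 0], [10, 0, 0, 0, 0, 0, 0]]}'; python3 shift.py '{"steps": [[10, 0, 0, 0.01, 0, 0, 0], [10, 0, 0, 0, 0, 0, 0]]}';python3 shift.py '{"steps": [[10, 0, 0, 0.0067, 0, 0, 0], [10, 0, 0, 0, 0, 0, 0]]}'; python3 shift.py '{"steps": [[10, 0, 0, 0.005, 0, 0, 0], [10, 0, 0, 0, 0, 0, 0]]}'
```

```text
clock: 27.78
tcp_pos: [585.8, -34.1, 123.2]
orientation: [3.138, -0.001, 2.944]
contact_force: [1.6, -0.6, -1.5]
width: 14.9
grasp_force: 59.4
clock: 27.95
tcp_pos: [585.7, -34.0, 120.1]
orientation: [3.138, -0.001, 2.944]
contact_force: [-0.7, -0.2, -1.6]
width: 14.7
grasp_force: 59.4
clock: 28.12
tcp_pos: [585.8, -34.0, 118.3]
orientation: [3.138, -0.001, 2.944]
contact_force: [-0.1, 1.1, -1.7]
width: 14.7
grasp_force: 59.4
clock: 28.28
tcp_pos: [585.8, -34.0, 116.9]
orientation: [3.138, -0.001, 2.944]
contact_force: [0.5, -0.5, -0.6]
width: 14.6
grasp_force: 59.4
```

To row units: 1 mm is 0.0033.

```bash
python3 shift.py '{"steps": [[10, 0, 0, 0.0033, 0, 0, 0], [10, 0, 0, 0, 0, 0, 0]]}'; python3 shift.py '{"steps": [[10, 0, 0, 0.0033, 0, 0, 0], [10, 0, 0, 0, 0, 0, 0]]}'
```

```text
clock: 28.45
tcp_pos: [585.9, -34.0, 116.1]
orientation: [3.138, -0.001, 2.944]
contact_force: [-0.1, 0.3, -1.5]
width: 15.0
grasp_force: 59.4
clock: 28.62
tcp_pos: [586.1, -34.1, 115.8]
orientation: [3.138, 0.0, 2.944]
contact_force: [-1.5, 0.6, 6.3]
width: 14.8
grasp_force: 60.5
```

Seated at about 115.9. Twist.

To row units: 0.12 rad is 0.0573.

```bash
python3 shift.py '{"steps": [[10, 0, 0, 0, 0, 0, 0.0573], [10, 0, 0, 0, 0, 0, 0.0573], [10, 0, 0, 0, 0, 0, 0.0573], [10, 0, 0, 0, 0, 0, 0.0573], [10, 0, 0, 0, 0, 0, 0.0573]]}'; python3 shift.py '{"steps": [[10, 0, 0, 0, 0, 0, 0.0573], [10, 0, 0, 0, 0, 0, 0.0573], [10, 0, 0, 0, 0, 0, 0.0573], [10, 0, 0, 0, 0, 0, 0.0573], [10, 0, 0, 0, 0, 0, 0.0573], [10, 0, 0, 0, 0, 0, 0.0525], [10, 0, 0, 0, 0, 0, 0], [10, 0, 0, 0, 0, 0, 0]]}'
```

```text
clock: 29.03
tcp_pos: [586.6, -34.4, 115.8]
orientation: [3.139, -0.001, 2.338]
contact_force: [0.9, -1.8, 5.9]
width: 14.8
grasp_force: 60.2
clock: 29.7
tcp_pos: [586.3, -34.1, 115.8]
orientation: [3.14, -0.003, 1.634]
contact_force: [-0.3, 0.4, 6.0]
width: 14.7
grasp_force: 60.3
```

To row units: 35 mm is 0.1167, 34 mm is 0.1133.

```bash
python3 shift.py '{"steps": [[40, 0, 0, 0, 0, 0, 0], [40, 0, 0, 0, 0, 0, 0], [40, 0, 0, -0.0333, 0, 0, 0], [40, 0, 0, -0.0933, 0, 0, 0], [40, 0.1133, 0, 0, 0, 0, 0], [40, 0.1133, 0, 0, 0, 0, 0], [40, 0.1167, 0, 0, 0, 0, 0], [40, 0.1167, 0, 0, 0, 0, 0], [40, 0, 0, 0, 0, 0, 0], [40, 0, 0, 0, 0, 0, 0]]}'
python3 - <<'E'
from h import *
c=snap('w14')
print(fit(c,CAP,581.6,37.8,1.634,dz=54,ta=.2),fit(c,KNOB,577.5,104),proj(c,[577.5,104,100]))
print(tcp()[:3,3],go([577.6,104,84],1.634))
E
```

```text
clock: 30.53
tcp_pos: [577.0, 105.3, 154.3]
orientation: [3.141, -0.003, 1.637]
contact_force: [1.2, -1.3, -0.1]
width: 39.9
grasp_force: 0.0
(np.float64(580.1), np.float64(40.0), np.float64(1.617), np.float64(43.1)) (np.float64(577.4), np.float64(103.6), np.float64(0.208), np.float64(30.7)) [323.32560365 277.57614659]
[577.16040451 104.02746893 154.14980209] (array([-0.3,  0.4, 70.1]), array([ 0.001, -0.003,  0.002]))
```

To row units: 20 mm is 0.0667, 10 mm is 0.0333.

```bash
python3 shift.py '{"steps": [[40, -0.0013, 0.001, 0.0667, 0, 0, 0], [40, 0, 0, 0.0667, 0, 0, 0], [40, 0, 0, 0.0667, 0, 0, 0], [40, 0, 0, 0.0333, 0, 0, 0], [40, 0, 0, 0, 0, 0, 0], [10, 0, 0, 0, 0, 0, 0], [10, 0, 0, 0, 0, 0, 0], [10, 0, 0, 0, 0, 0, 0]]}' 80
python3 shift.py '{"steps": [[10, 0, 0, -0.0167, 0, 0, 0], [10, 0, 0, -0.0167, 0, 0, 0], [10, 0, 0, -0.015, 0, 0, 0], [10, 0, 0, 0, 0, 0, 0]]}'
```

```text
clock: 31.25
tcp_pos: [578.7, 103.1, 85.1]
orientation: [3.139, -0.003, 1.634]
contact_force: [4.0, -1.4, 0.6]
width: 19.5
grasp_force: 78.9
clock: 31.58
tcp_pos: [578.5, 103.2, 99.5]
orientation: [3.139, -0.003, 1.634]
contact_force: [7.4, -1.5, -11.1]
width: 19.4
grasp_force: 78.5
```

To row units: 12 mm is 0.04.

```bash
python3 shift.py '{"steps": [[10, 0.04, 0, 0, 0, 0, 0], [10, 0.04, 0, 0, 0, 0, 0], [10, 0.04, 0, 0, 0, 0, 0], [10, 0.04, 0, 0, 0, 0, 0], [10, 0.04, 0, 0, 0, 0, 0], [10, 0.04, 0, 0, 0, 0, 0], [10, 0, 0, 0, 0, 0, 0], [10, 0, 0, 0, 0, 0, 0]]}'; python3 shift.py '{"steps": [[10, 0, 0, 0.0133, 0, 0, 0], [10, 0, 0, 0.0133, 0, 0, 0], [10, 0, 0, 0.0133, 0, 0, 0], [10, 0, 0, 0.0083, 0, 0, 0], [10, 0, 0, 0, 0, 0, 0]]}'
```

```text
clock: 32.25
tcp_pos: [573.8, 176.2, 99.0]
orientation: [3.139, -0.004, 1.635]
contact_force: [8.6, 2.3, -10.7]
width: 19.6
grasp_force: 78.6
clock: 32.67
tcp_pos: [573.9, 175.7, 85.1]
orientation: [3.139, -0.004, 1.635]
contact_force: [6.0, 2.8, -4.4]
width: 18.9
grasp_force: 79.5
```

To row units: -30 mm is -0.1, -29 mm is -0.0967.

```bash
python3 shift.py '{"steps": [[44, 0, 0, 0, 0, 0, 0], [44, 0, 0, 0, 0, 0, 0], [44, 0, 0, -0.0667, 0, 0, 0], [44, 0, 0, -0.1, 0, 0, 0], [40, 0.0533, -0.0967, -0.0667, 0, 0, 0], [40, 0.0533, -0.0967, 0, 0, 0, 0], [40, 0.0533, -0.0967, 0, 0, 0, 0], [40, 0.0533, -0.0967, 0, 0, 0, 0], [40, 0.0533, -0.0967, 0, 0, 0, 0], [40, 0.0533, -0.0967, 0, 0, 0, 0]]}'
python3 - <<'E'
from h import *
snap('t15','top');s=snap('s15','scene');c=snap('w15')
for q in(load('t15'),s): 
  for x,y,a in((396,270.4,.673),(396.3,-269.5,.404)): print(fit(q,CAP,x,y,a,tol=30,ta=.6))
cv2.imwrite("pics/m15.png",cv2.resize(s["pixels"][150:320,140:400,::-1],None,fx=3,fy=3,interpolation=cv2.INTER_CUBIC))
print(tcp()[:3,3])
E
```

```text
clock: 33.5
tcp_pos: [391.6, 260.0, 154.5]
orientation: [3.141, -0.004, 1.634]
contact_force: [-0.8, 1.2, -0.4]
width: 39.8
grasp_force: 0.0
(np.float64(404.9), np.float64(253.2), np.float64(0.338), np.float64(26.3))
(np.float64(396.6), np.float64(-271.8), np.float64(0.397), np.float64(39.7))
(np.float64(398.2), np.float64(268.3), np.float64(0.651), np.float64(25.8))
(np.float64(398.1), np.float64(-272.7), np.float64(0.353), np.float64(36.8))
[391.6175751  260.45383361 154.81243295]
```

View pics/m15.png

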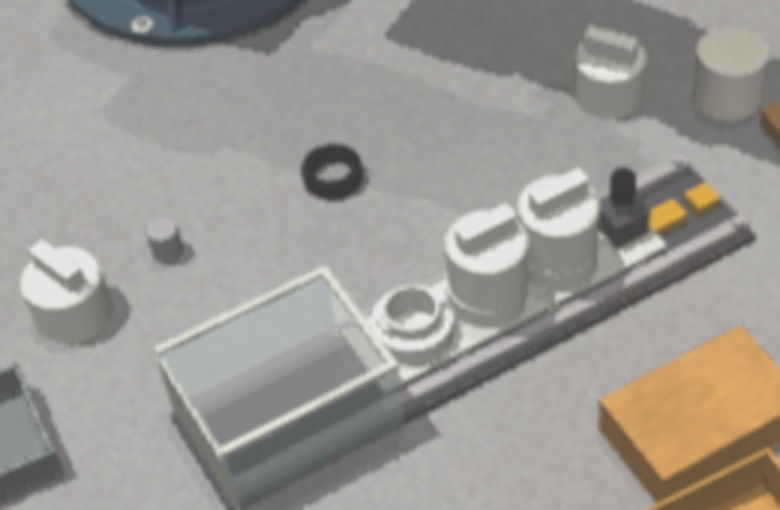

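To row units: -0.121 rad is -0.0578.

```bash
python3 shift.py '{"steps": [[40, 0, 0, 0, 0, 0, -0.0578], [40, 0, 0, 0, 0, 0, -0.0578], [40, 0, 0, 0, 0, 0, -0.0578], [40, 0, 0, 0, 0, 0, -0.0578], [40, 0, 0, 0, 0, 0, -0.0578], [40, 0, 0, 0, 0, 0, -0.0578], [40, 0, 0, 0, 0, 0, -0.0578], [40, 0, 0, 0, 0, 0, -0.0578], [40, 0, 0, 0, 0, 0, -0.0578]]}'
python3 shift.py '{"steps": [[40, 0, 0, 0, 0, 0, -0.0578], [40, 0, 0, 0, 0, 0, -0.0578], [40, 0, 0, 0, 0, 0, -0.0578], [40, 0, 0, 0, 0, 0, -0.0578], [40, 0, 0, 0, 0, 0, -0.0578], [40, 0, 0, 0, 0, 0, -0.0578], [40, 0, 0, 0, 0, 0, -0.0578], [40, 0, 0, 0, 0, 0, -0.0578], [40, 0, 0, 0, 0, 0, -0.0578], [40, 0, 0, 0, 0, 0, 0]]}'
python3 - <<'E'
from h import *
c=snap('w16');r=fit(c,CAP,396,270.4,3.815);print(r,tcp()[:3,3],go([r[0],r[1],62],r[2]))
E
```

```text
clock: 34.4
tcp_pos: [394.0, 259.4, 154.3]
orientation: [3.138, -0.001, 2.729]
contact_force: [-0.3, -0.1, -0.1]
width: 40.3
grasp_force: 0.0
clock: 35.23
tcp_pos: [393.9, 259.4, 154.3]
orientation: [3.139, 0.002, -2.465]
contact_force: [0.3, -0.4, 0.6]
width: 40.2
grasp_force: 0.0
(np.float64(394.5), np.float64(271.2), np.float64(3.849), np.float64(60.1)) [393.81415585 259.42822472 154.27693517] (array([-7.6,  8.6, 92.3]), array([ 0.002,  0.002, -0.039]))
```

To row units: 25 mm is 0.0833, 20 mm is 0.0667, -0.02 rad is -0.0095.

```bash
python3 shift.py '{"steps": [[40, -0.0253, 0.028, 0.0333, 0, 0, -0.0095], [40, 0, 0, 0.0833, 0, 0, 0], [40, 0, 0, 0.0833, 0, 0, 0], [40, 0, 0, 0.0667, 0, 0, 0], [40, 0, 0, 0.0267, 0, 0, 0], [40, 0, 0, 0.01, 0, 0, 0], [40, 0, 0, 0, 0, 0, 0], [40, 0, 0, 0, 0, 0, 0]]}'
python3 -c "
from h import *
print(tcp()[:3,3],go([394.9,271,62],3.835))"
```

```text
clock: 35.95
tcp_pos: [394.4, 271.8, 64.0]
orientation: [3.139, 0.003, -2.452]
contact_force: [0.0, -0.1, 0.6]
width: 40.2
grasp_force: 0.0
[394.43545784 271.82563514  63.99921963] (array([ 0.2, -0.9,  2. ]), array([ 0.003,  0.003, -0.003]))
```

To row units: -40 mm is -0.1333, -20 mm is -0.0667.

```bash
python3 shift.py '{"steps": [[40, 0.0007, -0.003, 0.0067, 0, 0, 0], [10, 0, 0, 0, 0, 0, 0], [10, 0, 0, 0, 0, 0, 0], [10, 0, 0, 0, 0, 0, 0], [10, 0, 0, 0, 0, 0, 0], [10, 0, 0, -0.0667, 0, 0, 0], [10, 0, 0, -0.1333, 0, 0, 0], [10, 0, 0, -0.1333, 0, 0, 0], [10, 0, 0, 0, 0, 0, 0], [10, 0, 0, 0, 0, 0, 0]]}' 60
python3 - <<'E'
from h import *
for n in('t15','s15'): print(fit(load(n),[rect(100,170,35),rect(92,162,35)],503,-414,0,tol=15,ta=.1))
print(tcp()[:3,3],go([503,-454,160],3.835))
E
```

```text
clock: 36.78
tcp_pos: [395.4, 271.0, 163.2]
orientation: [3.139, 0.006, -2.451]
contact_force: [-0.3, -0.1, -2.0]
width: 14.6
grasp_force: 60.5
(np.float64(506.1), np.float64(-414.9), np.float64(-0.01), np.float64(37.3))
(np.float64(504.0), np.float64(-418.1), np.float64(-0.009), np.float64(32.8))
[395.38162448 270.98299018 163.22850666] (array([ 3.790e+02, -6.273e+02, -5.000e-01]), array([ 0.002,  0.006, -0.003]))
```

To row units: -31.4 mm is -0.1047, 19 mm is 0.0633.

```bash
python3 shift.py '{"steps": [[10, 0.0633, -0.1047, 0, 0, 0, 0], [10, 0.0633, -0.1047, 0, 0, 0, 0], [10, 0.0633, -0.1047, 0, 0, 0, 0], [10, 0.0633, -0.1047, 0, 0, 0, 0], [10, 0.0633, -0.1047, 0, 0, 0, 0], [10, 0.0633, -0.1047, 0, 0, 0, 0], [10, 0.0633, -0.1047, 0, 0, 0, 0], [10, 0.0633, -0.1047, 0, 0, 0, 0], [10, 0.0633, -0.1047, 0, 0, 0, 0], [10, 0.0633, -0.1047, 0, 0, 0, 0]]}'
python3 shift.py '{"steps": [[10, 0.0633, -0.1047, 0, 0, 0, 0], [10, 0.0633, -0.1047, 0, 0, 0, 0], [10, 0.0633, -0.1047, 0, 0, 0, 0], [10, 0.0633, -0.1047, 0, 0, 0, 0], [10, 0.0633, -0.1047, 0, 0, 0, 0], [10, 0.0633, -0.1047, 0, 0, 0, 0], [10, 0.0633, -0.1047, 0, 0, 0, 0], [10, 0.0633, -0.1047, 0, 0, 0, 0], [10, 0.0633, -0.1047, 0, 0, 0, 0], [10, 0.0633, -0.1047, 0, 0, 0, 0]]}'
python3 shift.py '{"steps": [[10, 0, 0, 0, 0, 0, 0], [10, 0, 0, 0, 0, 0, 0]]}'
python3 - <<'E'
from h import *
c=snap('w17')
print(fit(c,[rect(100,170,35),rect(92,162,35)],504.5,-414.5,0,tol=10,ta=.05))
print(env.read_state()["q"].round(2),tcp()[:3,3],go([504.5,-455,80],3.835))
E
```

```text
clock: 37.62
tcp_pos: [447.1, -94.6, 158.9]
orientation: [3.138, 0.001, -2.451]
contact_force: [1.4, 0.9, -0.1]
width: 14.9
grasp_force: 60.5
clock: 38.45
tcp_pos: [500.9, -457.3, 157.1]
orientation: [3.137, 0.002, -2.451]
contact_force: [0.8, 0.3, -0.3]
width: 14.5
grasp_force: 60.5
clock: 38.62
tcp_pos: [500.8, -457.0, 156.0]
orientation: [3.136, 0.002, -2.453]
contact_force: [-0.5, 0.3, -1.4]
width: 14.9
grasp_force: 60.4
(np.float64(505.3), np.float64(-417.1), np.float64(-0.005), np.float64(40.3))
[-0.74  0.62  0.37  1.32  0.   -1.43] [ 500.95557471 -455.77119121  156.70290399] (array([-3.1, -2.1, 76.7]), array([ 0.005,  0.002, -0.003]))
```

To row units: 25 mm is 0.0833, 20 mm is 0.0667.

```bash
python3 shift.py '{"steps": [[10, -0.01, -0.0087, 0.05, 0, 0, 0], [10, 0, 0, 0.0833, 0, 0, 0], [10, 0, 0, 0.0667, 0, 0, 0], [10, 0, 0, 0.05, 0, 0, 0], [10, 0, 0, 0.03, 0, 0, 0], [10, 0, 0, 0, 0, 0, 0]]}'
python3 shift.py '{"steps": [[10, 0, 0, 0.01, 0, 0, 0], [10, 0, 0, 0, 0, 0, 0], [10, 0, 0, 0, 0, 0, 0]]}'
```

```text
clock: 39.17
tcp_pos: [504.7, -453.8, 72.8]
orientation: [3.136, 0.002, -2.45]
contact_force: [-0.6, -0.2, 0.4]
width: 14.6
grasp_force: 60.5
clock: 39.42
tcp_pos: [506.0, -455.9, 72.8]
orientation: [3.14, 0.002, -2.451]
contact_force: [-0.2, 0.6, -0.9]
width: 14.9
grasp_force: 60.5
```

To row units: 3 mm is 0.01.

```bash
python3 shift.py '{"steps": [[10, 0, 0, 0.01, 0, 0, 0], [10, 0, 0, 0, 0, 0, 0]]}'; python3 shift.py '{"steps": [[10, 0, 0, 0.0083, 0, 0, 0], [10, 0, 0, 0, 0, 0, 0], [10, 0, 0, 0, 0, 0, 0]]}'; python3 shift.py '{"steps": [[10, 0, 0, 0.005, 0, 0, 0], [10, 0, 0, 0, 0, 0, 0], [10, 0, 0, 0, 0, 0, 0]]}'
```

```text
clock: 39.58
tcp_pos: [505.6, -455.8, 68.8]
orientation: [3.139, 0.002, -2.451]
contact_force: [0.2, -0.2, -2.4]
width: 15.0
grasp_force: 60.5
clock: 39.83
tcp_pos: [505.4, -455.7, 66.1]
orientation: [3.139, 0.002, -2.451]
contact_force: [0.2, -0.6, -0.4]
width: 14.8
grasp_force: 60.5
clock: 40.08
tcp_pos: [505.7, -455.8, 65.7]
orientation: [3.14, 0.002, -2.451]
contact_force: [-3.1, 3.2, 9.5]
width: 14.6
grasp_force: 61.9
```

To row units: -35 mm is -0.1167, -32 mm is -0.1067.

```bash
python3 shift.py '{"steps": [[40, 0, 0, -0.0017, 0, 0, 0], [40, 0, 0, 0, 0, 0, 0], [40, 0, 0, -0.0667, 0, 0, 0], [40, 0, 0, -0.1167, 0, 0, 0], [40, 0, 0, -0.1067, 0, 0, 0], [40, -0.04, 0.1167, 0, 0, 0, 0], [40, -0.04, 0.1167, 0, 0, 0, 0], [40, -0.0367, 0.1167, 0, 0, 0, 0], [40, 0, 0.1167, 0, 0, 0, 0], [40, 0, 0.1167, 0, 0, 0, 0]]}'
python3 shift.py '{"steps": [[40, 0, 0.1167, 0, 0, 0, 0.0477], [40, 0, 0, 0, 0, 0, 0.0477], [40, 0, 0, 0, 0, 0, 0.043], [40, 0, 0, 0, 0, 0, 0], [40, 0, 0, 0, 0, 0, 0]]}'
python3 - <<'E'
from h import *
c=snap('w18');r=fit(c,CAP,396.3,-269.5,3.545,tol=25,ta=.4);print(r,tcp()[:3,3],go([r[0],r[1],62],r[2]))
E
```

```text
clock: 40.92
tcp_pos: [420.1, -297.2, 152.5]
orientation: [3.139, 0.002, -2.45]
contact_force: [-0.2, 0.0, 1.2]
width: 40.3
grasp_force: 0.0
clock: 41.33
tcp_pos: [398.9, -272.0, 153.0]
orientation: [3.139, 0.002, -2.738]
contact_force: [-0.6, -0.7, -0.8]
width: 40.2
grasp_force: 0.0
(np.float64(395.2), np.float64(-271.3), np.float64(3.548), np.float64(64.9)) [ 398.90969737 -272.02063186  152.8789223 ] (array([ 3.3,  1.8, 90.9]), array([ 0.003,  0.001, -0.002]))
```

To row units: 25 mm is 0.0833, 18 mm is 0.06.

```bash
python3 shift.py '{"steps": [[40, 0.0083, 0.005, 0.0333, 0, 0, 0], [40, 0, 0, 0.0833, 0, 0, 0], [40, 0, 0, 0.0833, 0, 0, 0], [40, 0, 0, 0.06, 0, 0, 0], [40, 0, 0, 0.0267, 0, 0, 0], [40, 0, 0, 0.0133, 0, 0, 0], [40, 0, 0, 0, 0, 0, 0]]}'
python3 -c "
from h import *
print(tcp()[:3,3],go([395.5,-271.1,62],3.548))"
```

```text
clock: 41.97
tcp_pos: [395.8, -271.2, 62.6]
orientation: [3.138, 0.001, -2.74]
contact_force: [-0.7, 0.1, -0.0]
width: 40.1
grasp_force: 0.0
[ 395.75482942 -271.16560367   62.6097692 ] (array([0.2, 0.2, 0.6]), array([ 0.004,  0.001, -0.005]))
```

The manual's scale: shifts go in shares of 300 mm and turns go in shares of 120 degrees. Converting my numbers, -40 mm is -0.1333, -36 mm is -0.12.

```bash
python3 shift.py '{"steps": [[40, 0.0007, 0.0007, 0.002, 0, 0, 0], [10, 0, 0, 0, 0, 0, 0], [10, 0, 0, 0, 0, 0, 0], [10, 0, 0, 0, 0, 0, 0], [10, 0, 0, 0, 0, 0, 0], [10, 0, 0, -0.0667, 0, 0, 0], [10, 0, 0, -0.1333, 0, 0, 0], [10, 0, 0, -0.12, 0, 0, 0]]}' 60
python3 shift.py '{"steps": [[10, -0.0497, -0.116, 0, 0, 0, 0], [10, -0.0497, -0.116, 0, 0, 0, 0], [10, -0.0497, -0.116, 0, 0, 0, 0], [10, -0.0497, -0.116, 0, 0, 0, 0], [10, 0, 0, 0, 0, 0, 0], [10, 0, 0, 0, 0, 0, 0], [10, 0, 0, 0, 0, 0, 0]]}'
python3 - <<'E'
from h import *
print(tcp()[:3,3],go([505,-375.8,72],3.543))
E
```

```text
clock: 42.63
tcp_pos: [394.9, -270.9, 159.8]
orientation: [3.137, 0.001, -2.741]
contact_force: [1.5, 0.1, -1.2]
width: 14.7
grasp_force: 58.9
clock: 43.22
tcp_pos: [504.4, -376.0, 157.7]
orientation: [3.138, 0.001, -2.741]
contact_force: [-0.1, 0.0, -1.1]
width: 14.6
grasp_force: 59.1
[ 504.3938388  -375.95740156  157.7467147 ] (array([-0.5, -0.4, 85.7]), array([ 0.004,  0.001, -0.001]))
```

To row units: 25 mm is 0.0833, 20 mm is 0.0667.

```bash
python3 shift.py '{"steps": [[10, -0.0017, 0, 0.0667, 0, 0, 0], [10, 0, 0, 0.0833, 0, 0, 0], [10, 0, 0, 0.0667, 0, 0, 0], [10, 0, 0, 0.04, 0, 0, 0], [10, 0, 0, 0.0267, 0, 0, 0], [10, 0, 0, 0, 0, 0, 0], [10, 0, 0, 0, 0, 0, 0]]}'
python3 shift.py '{"steps": [[10, 0, 0, 0.01, 0, 0, 0], [10, 0, 0, 0, 0, 0, 0]]}'; python3 shift.py '{"steps": [[10, 0, 0, 0.0067, 0, 0, 0], [10, 0, 0, 0, 0, 0, 0]]}'
```

```text
clock: 43.8
tcp_pos: [505.0, -375.5, 73.9]
orientation: [3.139, 0.002, -2.741]
contact_force: [0.3, 0.1, -0.6]
width: 14.7
grasp_force: 59.2
clock: 43.97
tcp_pos: [505.5, -375.9, 70.6]
orientation: [3.14, 0.002, -2.741]
contact_force: [-0.8, 0.4, -2.0]
width: 14.9
grasp_force: 59.2
clock: 44.13
tcp_pos: [505.3, -375.8, 68.0]
orientation: [3.139, 0.001, -2.741]
contact_force: [-0.9, 0.7, -0.9]
width: 14.6
grasp_force: 59.2
```

To row units: 2 mm is 0.0067.

```bash
python3 shift.py '{"steps": [[10, 0, 0, 0.0067, 0, 0, 0], [10, 0, 0, 0, 0, 0, 0]]}'; python3 shift.py '{"steps": [[10, 0, 0, 0.0033, 0, 0, 0], [10, 0, 0, 0, 0, 0, 0]]}'
```

```text
clock: 44.3
tcp_pos: [505.5, -375.9, 67.2]
orientation: [3.14, 0.002, -2.741]
contact_force: [-4.1, 4.5, 15.7]
width: 14.8
grasp_force: 61.4
clock: 44.47
tcp_pos: [505.5, -376.0, 67.1]
orientation: [3.14, 0.002, -2.741]
contact_force: [-9.6, 6.9, 30.0]
width: 14.6
grasp_force: 63.3
```

To row units: -35 mm is -0.1167, -15 mm is -0.05.

```bash
python3 shift.py '{"steps": [[10, 0, 0, -0.0057, 0, 0, 0], [40, 0, 0, 0, 0, 0, 0], [40, 0, 0, 0, 0, 0, 0], [40, 0, 0, -0.05, 0, 0, 0], [40, 0, 0, -0.1167, 0, 0, 0], [40, 0.0333, 0.1167, -0.1167, 0, 0, 0], [40, 0.0333, 0.1167, -0.1167, 0, 0, 0], [40, 0.0333, 0.1167, 0, 0, 0, 0], [40, 0.0333, 0.1167, 0, 0, 0, 0], [40, 0, 0, 0, 0, 0, 0]]}'
python3 - <<'E'
from h import *
s=snap('s20','scene')
cv2.imwrite("pics/m20.png",cv2.resize(s["pixels"][150:345,60:400,::-1],None,fx=2.35,fy=2.35,interpolation=cv2.INTER_CUBIC))
E
```

```text
clock: 45.3
tcp_pos: [417.4, -268.4, 174.3]
orientation: [3.135, -0.0, -2.74]
contact_force: [-0.0, -0.2, 0.4]
width: 39.9
grasp_force: 0.0
```

View pics/m20.png

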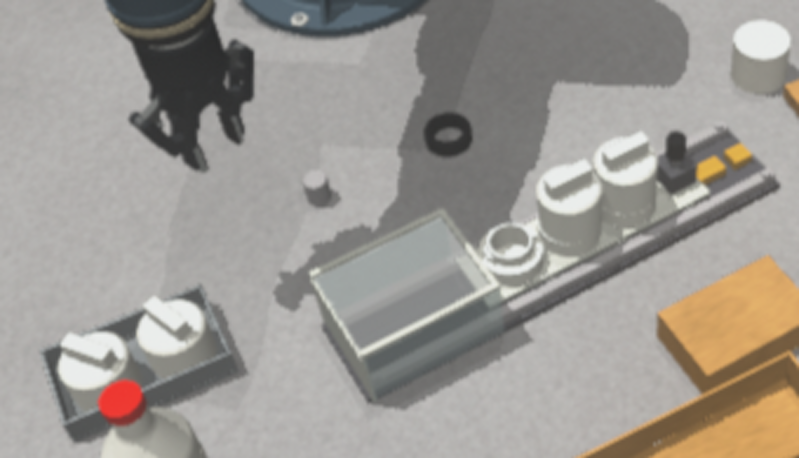

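```bash
python3 -c "
from station import env, camrig, job
print(job.finish_job())"
```

```text
the job is handed in; nothing more can be done
None
```

I handed the job in at about 45 s on the robot's clock: both capsules found on the bench are packed in closed, twisted canisters, the carriage was indexed one notch after each with the pin dropped home, and the two spare upper shells stand in the grey tray.

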